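# Put the doorbell chime back together

## Robot

A 6-joint arm with a two-finger parallel gripper is mounted at the origin on the work surface. World frame = base frame: x ahead of the robot, y to its left, z up, the work surface at z = 0. Lengths are in m, angles in rad, forces in N, time in s.
With the tool pointing down it reaches from about 0.35 to 0.975 m from the base axis. Payload 4.9 kg.
Tool frame: the origin (TCP) lies at the very end of the fingers, on their centre line; the grasp point (between the pads) lies 19 mm behind it; z points along the fingers, y is the direction in which the jaws open and shut (so a half turn about z gives the same grasp; the last joint's range is limited). The gripper opens to 85 mm and grips with 20 to 120 N. Pads are 22 mm wide; open, the fingers measure 114 mm over their backs; the gripper's body (76 mm by 85 mm) begins 54 mm behind the grasp point. The pads swing forward as they close: fully open they stand 13 mm farther back than shut.
Start: joints at [-1.363, 0.053, 1.613, -0, 1.476, -0.119], TCP at [0.201, -0.592, 0.231] pointing down, gripper open.
Joint ranges: [-3.01, 3.01], [-1.01, 2.22], [0.06, 2.58], [-1.02, 4.17], [0.09, 2.62], [-3.14, 3.14]. Speed limits (rad/s): [2.57, 2.57, 3.14, 3.14, 3.14, 3.14].

## Interface

Orientations are given as a unit quaternion [w, x, y, z].
In Python, from plant import state, eyes, job_done gives the robot as it stands.
- The arm moves only by the tool apply_moves, never from a script. Its argument "commands" is a list of rows, each an object with "linear": the shift along the tool's x, y, z in m, a list of three; "delta_rot": the turn, a rotation vector about the tool's x, y, z in degrees, a list of three; "fingers": the closure in counts, from 0 (fully open) to 255 (shut). In form: [{"linear": [x, y, z], "delta_rot": [wx, wy, wz], "fingers": fingers}, ...]. A call has exactly 8 rows; each row is the pose to reach, as a shift and turn from the pose commanded when the call began, along the tool's axes at that moment; what a row does not reach only later rows make up. A row lasts 1/10 s, in which the tool goes at most 50 mm and 8.59 degrees, less where a joint would pass 70% of its speed; a pose out of reach is approached as far as the arm can. A call with a gripper value outside its range is refused whole. The fingers move at their own pace and stop on an object; the grip force is fixed at half the most. Time passes only in rows, so rows that repeat a pose let the fingers close, or fill a call up. It gives the time, the measured TCP pose, the force and the opening at its end, in the units of the state.
- state(): the state, without advancing time (a new reading comes with each control period).
- eyes.grab_frame(name): name is "scene" or "top"; returns the picture (384x512x3 uint8, red, green, blue); there is no depth.
- eyes.camera_params(name): a dict with "fx", "fy", "cx", "cy" (pixels), "k1" (the pictures are not rectified: a ray, as slopes to the right and down, at radius r is drawn at 1 + k1 r^2 times it, then the intrinsics apply), "position" and "rotation" of the camera in the world. Camera axes: x right, y down, z forward; pixel columns grow to the right and rows downward; lengths in m; the calibration is good to about 2 mm. A picture is of the moment at which its call begins. camera_params takes no time and is no camera call.
- job_done(): hands the job in, once; it reports no verdict.
The state is a dict: "time": time; "joint_pos": joint angles; "joint_vel": joint speeds; "joint_efforts": joint torques, N m; "tool_pos": TCP position; "tool_rot": TCP orientation; "contact_force": force on the tool from outside, world axes, zero at the start; "ft_torque": the same for the moment, N m; "gripper_width": opening from 0.0 (shut) to 1.0 (fully open).
Only numpy, scipy, OpenCV 4.12 (cv2) and the standard library are available. Lean on these libraries where they do the work, as an engineer would, in place of code of your own. Each camera call takes 0.05 s, during which the arm holds its last target.

## Task

Put the opened doorbell chime back together on its grey wall plate, in this order: the blue battery pack into the bay, the green circuit board over it on the plate's two pins, the loudspeaker cone up into the black ring on the board, and last the white front cover, pressed down until it clips fast at both ends. The battery's gold contacts, the board's gold strips and the cover's press button all belong at the end of the plate where the black contact block stands. Leave the dish of screws, the hinge bracket and the green wall hook where they are.

Things in the scene. Friction and masses are not known exactly. Their poses are not given: they have to be found in the camera images.
- plate: Grey wall plate, 66 (x) x 148 (y) mm, inside up, does not slide. Origin: underside centre, on the cabinet; z up. Floor 3 mm thick. Middle: battery bay 46 x 64 mm, 5 mm corner ribs, long sides open for fingers. Board rests at x +-20, y +-42, tops 16 mm above the cabinet; tapered 4 mm pins at x 0, y +-40.5, tips 23 mm up. At y +-65 a sprung tab, sloped top, 25 mm up: bends inward as the cover passes.
- contacts: Black contact block with three brass springs, 30 x 5 x 10 mm, fixed on the plate at the +y end of the battery bay, 34.5 mm from the plate's centre: it marks the plate's contact end. Origin: centre of its underside, on the plate's floor; axes as the plate's.
- battery_center (a point): Loose battery pack, blue with a pale band, 36 (x) x 54 (y) x 10 (z) mm, three gold contacts at its +y end. Point: its centre. Can be gripped across its 36 mm width. In the bay it lies on the plate's floor above the plate's centre, its point 8 mm above the cabinet, gold contacts towards the contact block.
- board_center (a point): Loose green circuit board, 50 (x) x 104 (y) x 2.2 mm; in its middle a black ring, outer 41, inner 35 mm, top 13.2 mm above the underside; 10 mm holes at x 0, y +-40.5 for the pins. Gold strips and a steel switch at its +y end. Point: 6.6 mm above its underside. Grip the ring's outside, across x. On the rests, over the plate's centre, the point is 22.6 mm above the cabinet.
- speaker_center (a point): Loose round loudspeaker, 15 mm high, cone up: steel rim 48 mm across, 5 mm thick, at the top; below it a dark magnet and basket, at most 29 mm across. Point: on its axis, half-way up; z out of the cone. Can be gripped by the rim. In place the magnet is inside the board's ring and the rim lies on the ring's top: point 26.7 mm above the cabinet.
- cover_center (a point): Loose white front cover, box open below, 66 (x) x 148 (y) x 36.5 (z) mm; dark grille mid-top, blue press button near its +y end. Point: its centre. Grip across 66 mm. Set on over the plate's centre it rests on the tabs, 10 mm high, and centres itself; pressing its top with 8 to 17 N clips it. Home: rim on the plate, point 21.25 mm above the cabinet; an end not caught is 1.3 mm or more higher.
- dish: White ceramic dish of spare screws, 96 mm across, 26 mm high; bystander. Origin: centre of its underside.
- hinge: Steel hinge bracket lying open and flat, 64 x 60 mm, 8 mm high at the knuckle; bystander. Origin: centre of its underside.
- wallhook: Green plastic wall hook lying on its back plate, 32 x 60 mm, 38 mm high; bystander. Origin: centre of its underside.

How it is judged:
By the outcome, as a careful person would: the job done as asked, in the order asked, and still so for the second after the job is handed in, with the robot touching nothing.
It also fails if it takes over 118 s, if anything falls off the work surface, if the arm or the gripper's body presses on something with over 40 N, if the wrist force passes 120 N, or if a joint passes its speed limit or range.

## Working session

There is one attempt and no reset: what is moved stays moved. The work goes in short steps, Python scripts to look and compute and a tool call to move; the robot and the scene stay as the last step left them, time stands still between calls to the robot, and variables do not carry over. Pictures are saved under pics/ and viewed, and the job is handed in when it is done.

Besides the shell and the picture viewer there is one more tool, called in YAML: its name, and indented under it one key for each argument. apply_moves: Moves the arm, as the interface text tells. Its arguments: {"type":"object","properties":{"commands":{"type":"array","items":{"type":"object","properties":{"linear":{"type":"array","items":{"type":"number"}},"delta_rot":{"type":"array","items":{"type":"number"}},"fingers":{"type":"number"}}}}},"required":["commands"]}

```bash
ls; mkdir -p pics
python3 - <<'E'
from plant import state, eyes
import cv2
print(state())
for n in("scene","top"):
    print(n,eyes.camera_params(n))
    cv2.imwrite(f"pics/{n}0.png",eyes.grab_frame(n)[:,:,::-1])
E
```

```text
pics
{'time': 0.0, 'joint_pos': array([-1.36302923e+00,  5.33438377e-02,  1.61430342e+00,  1.19087779e-05,
        1.47597647e+00, -1.19052155e-01]), 'joint_vel': array([ 0.00039116, -0.00101862,  0.00036212, -0.00025254,  0.00225292,
        0.00016561]), 'joint_efforts': array([ 4.33259320e-04, -3.93681586e+01, -3.70175278e+01, -4.36315338e-05,
        7.17568793e-03, -4.68522074e-06]), 'tool_pos': array([ 0.20048903, -0.59131585,  0.23006545]), 'tool_rot': array([-1.01480341e-03,  9.86677914e-01,  1.62682705e-01, -3.91107580e-05]), 'contact_force': array([-0.14298957, -0.25162231, -0.11142595]), 'ft_torque': array([-0.00489613,  0.0053741 ,  0.06189945]), 'gripper_width': 1.0003392444398205}
scene {'fx': 437.7074497892724, 'fy': 437.7074497892724, 'cx': 258.2674383269382, 'cy': 186.1236678710975, 'k1': -0.13035066890881816, 'position': array([1.17960046, 0.00830096, 0.74072913]), 'rotation': array([-0.25277221,  0.66469611,  0.65335471, -0.25963997])}
top {'fx': 451.1353360496313, 'fy': 451.1353360496313, 'cx': 254.99872958233004, 'cy': 182.59559210087932, 'k1': -0.07611958496570881, 'position': array([ 3.99586353e-01, -3.60632421e-05,  1.08202163e+00]), 'rotation': array([-0.04316942,  0.71469209, -0.69656833,  0.04630526])}
```

View pics/scene0.png

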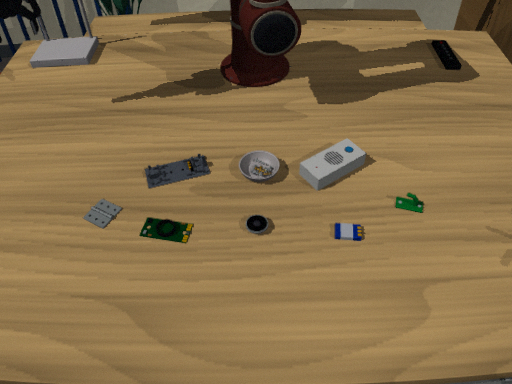

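View pics/top0.png

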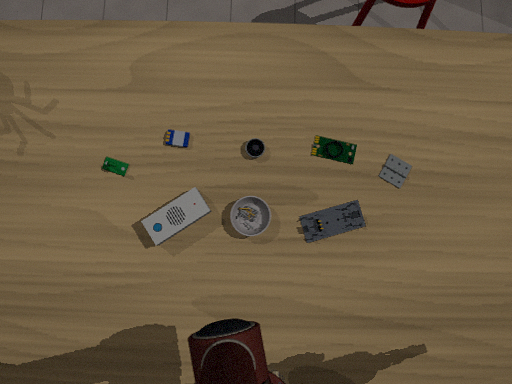

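```bash
cat > h.py <<'E'
import numpy as np, cv2
from scipy.spatial.transform import Rotation as R
from plant import state, eyes
def rot(q): return R.from_quat([q[1],q[2],q[3],q[0]])
def cam(n):
    p=eyes.camera_params(n); k=np.array([[p['fx'],0,p['cx']],[0,p['fy'],p['cy']],[0,0,1]])
    return k,np.array([p['k1'],0,0,0.]),rot(p['rotation']),np.array(p['position'])
def ray(n,uv):
    k,d,r,t=cam(n)
    s=cv2.undistortPoints(np.asarray(uv,float).reshape(-1,1,2),k,d).reshape(-1,2)
    return r.apply(np.c_[s,np.ones(len(s))]),t
def onz(n,uv,z):
    D,t=ray(n,uv); z=np.broadcast_to(z,len(D)); return t+D*((z-t[2])/D[:,2])[:,None]
def proj(n,P):
    k,d,r,t=cam(n); ri=r.inv()
    return cv2.projectPoints(np.asarray(P,float).reshape(-1,1,3),ri.as_rotvec(),-ri.apply(t),k,d)[0].reshape(-1,2)
def tri(uva,uvb):
    A=np.zeros((3,3));b=np.zeros(3)
    for n,uv in(("top",uva),("scene",uvb)):
        D,t=ray(n,[uv]);d=D[0]/np.linalg.norm(D[0]);M=np.eye(3)-np.outer(d,d);A+=M;b+=M@t
    return np.linalg.solve(A,b)
def crop(im,u0,v0,w,h,s,fn):
    c=cv2.resize(im[v0:v0+h,u0:u0+w,::-1],None,fx=s,fy=s,interpolation=cv2.INTER_CUBIC);cv2.imwrite(fn,c)
E
python3 - <<'E'
import cv2,numpy as np
from h import *
t=cv2.imread("pics/top0.png")[:,:,::-1];s=cv2.imread("pics/scene0.png")[:,:,::-1]
crop(t,90,120,160,130,5,"pics/t_a.png");crop(t,285,125,130,120,5,"pics/t_b.png")
crop(s,75,140,140,110,5,"pics/s_a.png");crop(s,235,130,195,120,4,"pics/s_b.png")
print(onz("top",[[178,139],[254,148],[333,150],[332,221],[176,216],[250,216],[115,167],[395,171]],0).round(3))
E
```

```text
[[ 0.64   0.188  0.   ]
 [ 0.622  0.001  0.   ]
 [ 0.623 -0.192  0.   ]
 [ 0.449 -0.19   0.   ]
 [ 0.452  0.184  0.   ]
 [ 0.456  0.007  0.   ]
 [ 0.567  0.34   0.   ]
 [ 0.575 -0.345  0.   ]]
```

View pics/t_a.png

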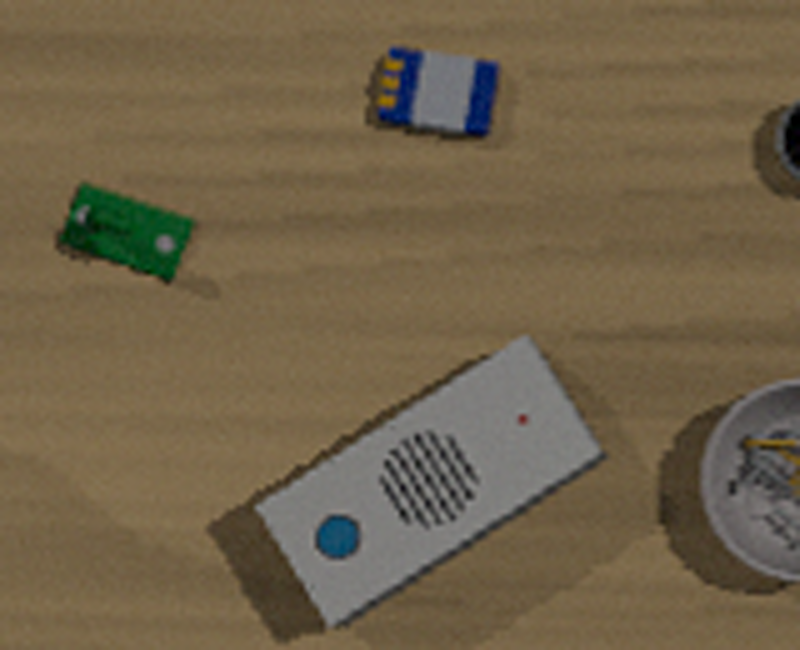

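View pics/t_b.png

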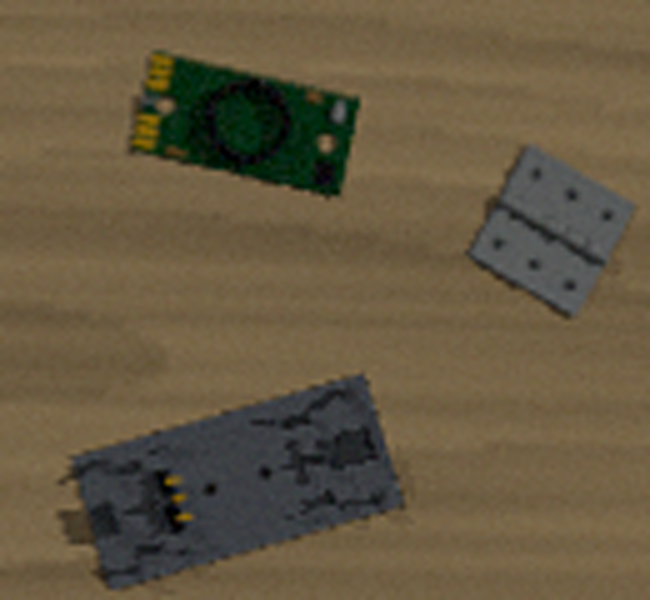

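View pics/s_a.png

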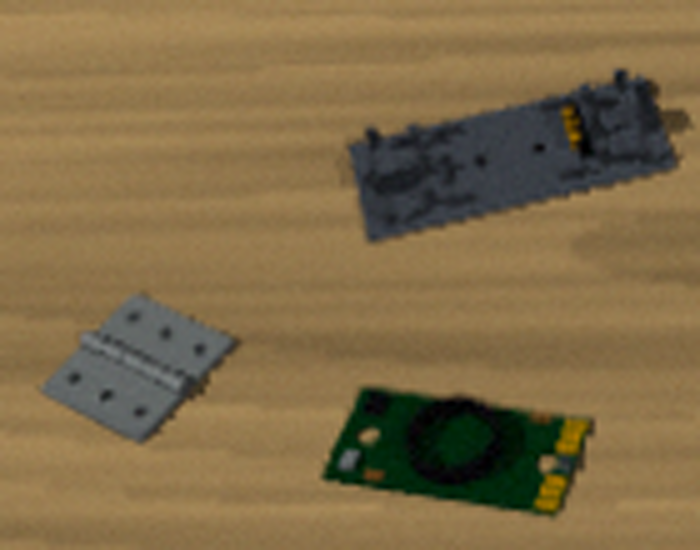

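View pics/s_b.png

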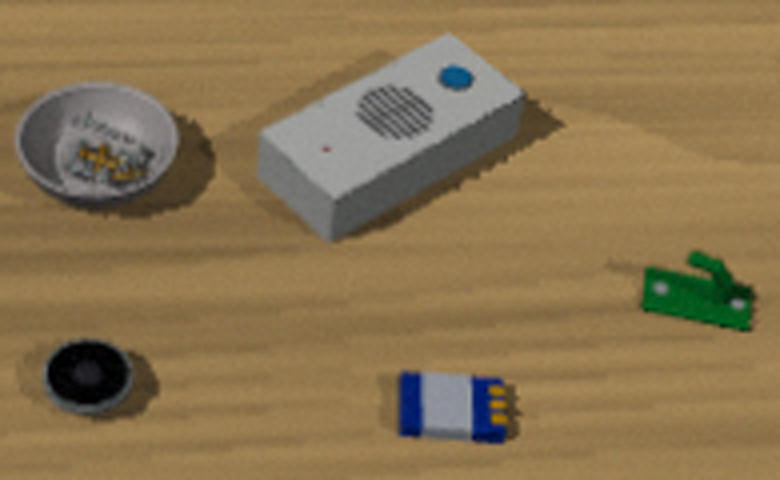

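```bash
cat > seg.py <<'E'
from h import *
def mask(im,kind):
    hsv=cv2.cvtColor(im,cv2.COLOR_RGB2HSV);H,S,V=[hsv[...,i].astype(int) for i in range(3)]
    r,g,b=[im[...,i].astype(int) for i in range(3)]
    if kind=='notwood': m=(S<70)|(H<8)|(H>28)
    if kind=='blue': m=(b>r+12)
    return m.astype(np.uint8)
def comp(m,box):
    k=np.zeros_like(m);u0,v0,u1,v1=box;k[v0:v1,u0:u1]=m[v0:v1,u0:u1]
    n,l,st,c=cv2.connectedComponentsWithStats(k,connectivity=8)
    i=1+np.argmax(st[1:,4]);return (l==i).astype(np.uint8)
def rectw(n,m,z):
    c=max(cv2.findContours(m,cv2.RETR_EXTERNAL,cv2.CHAIN_APPROX_NONE)[0],key=len).reshape(-1,2)
    P=onz(n,c,z)[:,:2]
    (cx,cy),(w,h),a=cv2.minAreaRect((P*1000).astype(np.float32))
    if w<h: w,h,a=h,w,a+90
    a=(a-90+90)%180-90   # angle of object's +y axis from world +y... 
    return cx,cy,w,h,a
E
python3 - <<'E'
from seg import *
t=cv2.imread("pics/top0.png")[:,:,::-1];s=cv2.imread("pics/scene0.png")[:,:,::-1]
vis=[]
for n,im in(("top",t),("scene",s)):
    m=mask(im,'notwood'); cv2.imwrite(f"pics/m_{n}.png",m*255)
for (u,v) in [(332,221),(332,205),(320,230),(340,215),(250,150),(320,160),(175,195),(200,240),(300,215),(150,242),(178,139)]:
    print((u,v),t[v,u],cv2.cvtColor(t[v:v+1,u:u+1].copy(),cv2.COLOR_RGB2HSV)[0,0])
E
```

```text
(332, 221) [60 58 67] [127  34  67]
(332, 205) [117  99  69] [ 19 105 117]
(320, 230) [0 0 0] [0 0 0]
(340, 215) [55 63 67] [100  46  67]
(250, 150) [0 0 0] [0 0 0]
(320, 160) [117 101  73] [ 19  96 117]
(175, 195) [122 101  76] [ 16  96 122]
(200, 240) [122 103  72] [ 19 105 122]
(300, 215) [123 106  73] [ 20 104 123]
(150, 242) [77 64 43] [ 19 113  77]
(178, 139) [118 122 125] [103  14 125]
```

View pics/m_top.png

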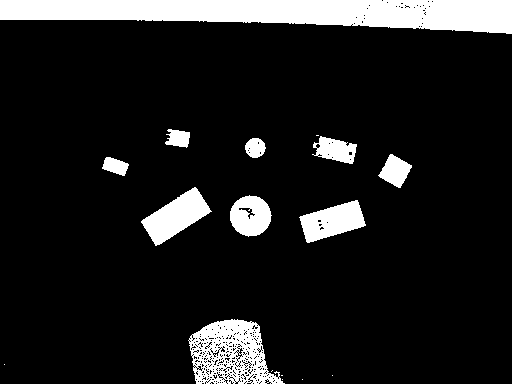

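View pics/m_scene.png

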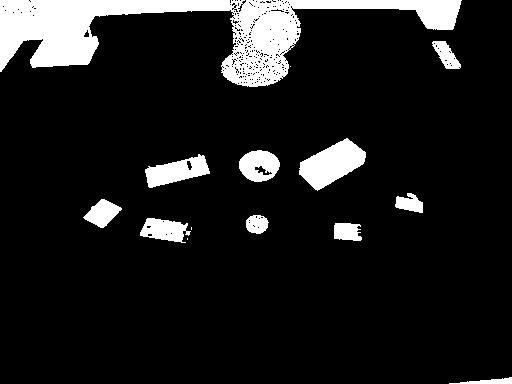

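```bash
cat > meas.py <<'E'
from seg import *
import sys
def allm(im):
    hsv=cv2.cvtColor(im,cv2.COLOR_RGB2HSV);S=hsv[...,1].astype(int);H=hsv[...,0];V=hsv[...,2]
    m=((S<70)|(H<8)|(H>28)|(S>150)).astype(np.uint8)
    return m
if __name__=="__main__":
    t=cv2.imread("pics/top0.png")[:,:,::-1];s=cv2.imread("pics/scene0.png")[:,:,::-1]
    T=cv2.morphologyEx(allm(t),cv2.MORPH_CLOSE,np.ones((3,3)));S=cv2.morphologyEx(allm(s),cv2.MORPH_CLOSE,np.ones((3,3)))
    for nm,bt,bs,z in(("plate",(292,195,372,248),(140,150,216,192),.003),("board",(305,130,362,170),(135,214,200,246),.0022),
      ("batt",(160,122,196,153),(328,218,370,246),.010),("cover",(135,180,216,250),(295,135,370,195),.0365),("spk",(240,135,270,163),(242,210,275,240),.0135)):
        for n,m,b in(("top",T,bt),("scene",S,bs)):
            print(nm,n,np.round(rectw(n,comp(m,b),z),1))
    g=(t.astype(int).min(2)>100).astype(np.uint8);g=cv2.morphologyEx(g,cv2.MORPH_CLOSE,np.ones((7,7)))
    print("cover topface",np.round(rectw("top",comp(g,(135,180,216,250)),.0365),1))
E
python3 meas.py
```

```text
plate top [ 449.6 -190.1  148.8   66.2   17.5]
plate scene [ 446.  -189.7  147.4   72.9   17.6]
board top [ 624.4 -193.1  105.4   51.5  -11.9]
board scene [ 623.  -192.3  105.1   50.8  -11.6]
batt top [640.1 189.1  56.9  40.6  -6.9]
batt scene [641.4 189.   56.6  43.7  -7.1]
cover top [450.5 179.2 150.9  71.   34.3]
cover scene [464.8 177.  172.5  90.9  34.4]
spk top [621.1  -0.9  46.6  46.6 -43.9]
spk scene [620.3   1.1  47.4  46.3  88.7]
cover topface [451.4 180.1 148.2  66.   34.3]
```

```bash
cat > go.py <<'E'
# go.py x y z theta_deg : shift+turn from present pose, tool down, jaws along object x (angle theta)
from h import *
import sys
def plan(x,y,z,th):
    s=state();r=rot(s['tool_rot']);p=s['tool_pos']
    psi=np.radians(90+th)
    T=R.from_matrix(np.array([[np.cos(psi),np.sin(psi),0],[np.sin(psi),-np.cos(psi),0],[0,0,-1.]]).copy())
    return r.inv().apply(np.array([x,y,z])-p),(r.inv()*T).as_rotvec(degrees=True),s
if __name__=="__main__":
    a=[float(v) for v in sys.argv[1:5]]
    l,w,s=plan(*a)
    print("lin",l.round(4),"rot",w.round(2),"t",round(s['time'],2),"F",s['contact_force'].round(1),"grip",round(s['gripper_width'],3),"j",s['joint_pos'].round(2))
E
python3 go.py .6405 .190 .10 -7
```

```text
lin [ 0.6675 -0.5985  0.1315] rot [ -0.09  -0.07 -64.28] t 0.1 F [ 0.4 -0.3  0. ] grip 1.001 j [-1.36  0.05  1.61  0.    1.48 -0.12]
```

apply_moves:
  commands:
    - {"linear":[0.6675,-0.5985,0.1315],"delta_rot":[-0.1,-0.1,-64.3],"fingers":0}
    - {"linear":[0.6675,-0.5985,0.1315],"delta_rot":[-0.1,-0.1,-64.3],"fingers":0}
    - {"linear":[0.6675,-0.5985,0.1315],"delta_rot":[-0.1,-0.1,-64.3],"fingers":0}
    - {"linear":[0.6675,-0.5985,0.1315],"delta_rot":[-0.1,-0.1,-64.3],"fingers":0}
    - {"linear":[0.6675,-0.5985,0.1315],"delta_rot":[-0.1,-0.1,-64.3],"fingers":0}
    - {"linear":[0.6675,-0.5985,0.1315],"delta_rot":[-0.1,-0.1,-64.3],"fingers":0}
    - {"linear":[0.6675,-0.5985,0.1315],"delta_rot":[-0.1,-0.1,-64.3],"fingers":0}
    - {"linear":[0.6675,-0.5985,0.1315],"delta_rot":[-0.1,-0.1,-64.3],"fingers":0}

```text
time: 0.9
tool_pos: [0.3952, -0.245, 0.1726]
tool_rot: [0.001, 0.748, 0.664, -0.001]
contact_force: [1.2, -0.9, 0.1]
gripper_width: 0.999
```

```bash
python3 go.py .6405 .190 .10 -7
```

```text
lin [0.461  0.1923 0.0718] rot [0.03 0.12 0.24] t 0.9 F [ 1.2 -0.9  0.1] grip 0.999 j [-0.71 -0.3   2.04 -0.    1.41 -0.6 ]
```

apply_moves:
  commands:
    - {"linear":[0.461,0.1923,0.0718],"delta_rot":[0,0,0],"fingers":0}
    - {"linear":[0.461,0.1923,0.0718],"delta_rot":[0,0,0],"fingers":0}
    - {"linear":[0.461,0.1923,0.0718],"delta_rot":[0,0,0],"fingers":0}
    - {"linear":[0.461,0.1923,0.0718],"delta_rot":[0,0,0],"fingers":0}
    - {"linear":[0.461,0.1923,0.0718],"delta_rot":[0,0,0],"fingers":0}
    - {"linear":[0.461,0.1923,0.0718],"delta_rot":[0,0,0],"fingers":0}
    - {"linear":[0.461,0.1923,0.0718],"delta_rot":[0,0,0],"fingers":0}
    - {"linear":[0.461,0.1923,0.0718],"delta_rot":[0,0,0],"fingers":0}

```text
time: 1.7
tool_pos: [0.5909, 0.099, 0.1148]
tool_rot: [0.001, 0.749, 0.663, -0.001]
contact_force: [0.6, -1.3, 0.5]
gripper_width: 1.001
```

```bash
python3 go.py .6405 .190 .10 -7
```

```text
lin [0.0963 0.0382 0.0145] rot [-0.    0.15  0.05] t 1.7 F [ 0.6 -1.3  0.5] grip 1.001 j [ 0.04  0.09  1.77 -0.    1.28  0.17]
```

apply_moves:
  commands:
    - {"linear":[0.0963,0.0382,0.0145],"delta_rot":[0,0,0],"fingers":0}
    - {"linear":[0.0963,0.0382,0.0145],"delta_rot":[0,0,0],"fingers":0}
    - {"linear":[0.0963,0.0382,0.0145],"delta_rot":[0,0,0],"fingers":0}
    - {"linear":[0.0963,0.0382,0.0545],"delta_rot":[0,0,0],"fingers":0}
    - {"linear":[0.0963,0.0382,0.0545],"delta_rot":[0,0,0],"fingers":0}
    - {"linear":[0.0963,0.0382,0.0545],"delta_rot":[0,0,0],"fingers":0}
    - {"linear":[0.0963,0.0382,0.0545],"delta_rot":[0,0,0],"fingers":0}
    - {"linear":[0.0963,0.0382,0.0545],"delta_rot":[0,0,0],"fingers":0}

```text
time: 2.5
tool_pos: [0.6414, 0.1875, 0.0632]
tool_rot: [0.002, 0.749, 0.663, 0.001]
contact_force: [-0.2, 0.6, -0.6]
gripper_width: 1.006
```

```bash
python3 go.py .6405 .190 .003 -7
python3 - <<'E'
from h import *
a=eyes.grab_frame("top");b=eyes.grab_frame("scene")
crop(a,140,100,80,70,8,"pics/t1.png");crop(b,300,150,100,110,5,"pics/s1.png")
E
```

```text
lin [ 0.0025 -0.0014  0.0602] rot [ 0.2   0.08 -0.02] t 2.5 F [-0.2  0.6 -0.6] grip 1.006 j [ 0.17  0.3   1.63 -0.    1.21  0.3 ]
```

View pics/s1.png

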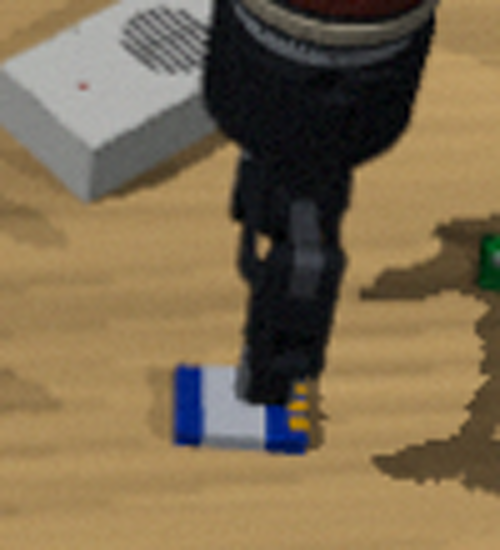

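View pics/t1.png

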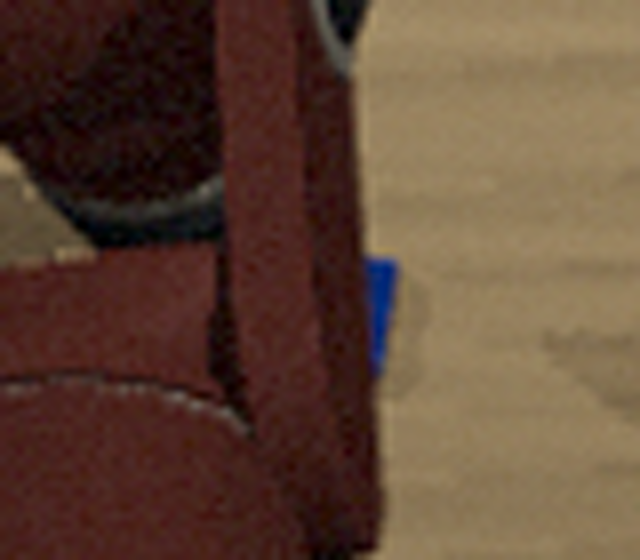

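apply_moves:
  commands:
    - {"linear":[0.0025,-0.0014,0.02],"delta_rot":[0,0,0],"fingers":0}
    - {"linear":[0.0025,-0.0014,0.04],"delta_rot":[0,0,0],"fingers":0}
    - {"linear":[0.0025,-0.0014,0.055],"delta_rot":[0,0,0],"fingers":0}
    - {"linear":[0.0025,-0.0014,0.0605],"delta_rot":[0,0,0],"fingers":0}
    - {"linear":[0.0025,-0.0014,0.0605],"delta_rot":[0,0,0],"fingers":60}
    - {"linear":[0.0025,-0.0014,0.0605],"delta_rot":[0,0,0],"fingers":120}
    - {"linear":[0.0025,-0.0014,0.0605],"delta_rot":[0,0,0],"fingers":120}
    - {"linear":[0.0025,-0.0014,0.0605],"delta_rot":[0,0,0],"fingers":120}

```text
time: 3.4
tool_pos: [0.6399, 0.1904, 0.0015]
tool_rot: [0.001, 0.749, 0.663, 0.0]
contact_force: [0.0, 0.1, 0.5]
gripper_width: 0.531
```

```bash
python3 go.py .6405 .190 .003 -7
```

```text
lin [-0.0004  0.0006 -0.0015] rot [0.13 0.1  0.02] t 3.4 F [0.  0.1 0.5] grip 0.531 j [ 0.18  0.38  1.65 -0.    1.12  0.3 ]
```

apply_moves:
  commands:
    - {"linear":[0,0,0],"delta_rot":[0,0,0],"fingers":160}
    - {"linear":[0,0,0],"delta_rot":[0,0,0],"fingers":200}
    - {"linear":[0,0,0],"delta_rot":[0,0,0],"fingers":255}
    - {"linear":[0,0,0],"delta_rot":[0,0,0],"fingers":255}
    - {"linear":[0,0,0],"delta_rot":[0,0,0],"fingers":255}
    - {"linear":[0,0,0],"delta_rot":[0,0,0],"fingers":255}
    - {"linear":[0,0,-0.02],"delta_rot":[0,0,0],"fingers":255}
    - {"linear":[0,0,-0.05],"delta_rot":[0,0,0],"fingers":255}

```text
time: 4.2
tool_pos: [0.6364, 0.1899, 0.0474]
tool_rot: [-0.001, 0.749, 0.663, -0.004]
contact_force: [0.3, -0.3, -0.1]
gripper_width: 0.395
```

```bash
python3 go.py .449 -.190 .10 17.5
python3 - <<'E'
from h import *
b=eyes.grab_frame("scene")
crop(b,300,150,100,110,5,"pics/s2.png")
E
```

```text
lin [-0.4001 -0.1402 -0.0501] rot [ -0.39   0.17 -24.48] t 4.2 F [ 0.3 -0.3 -0.1] grip 0.395 j [ 0.18  0.31  1.64 -0.    1.19  0.3 ]
```

View pics/s2.png

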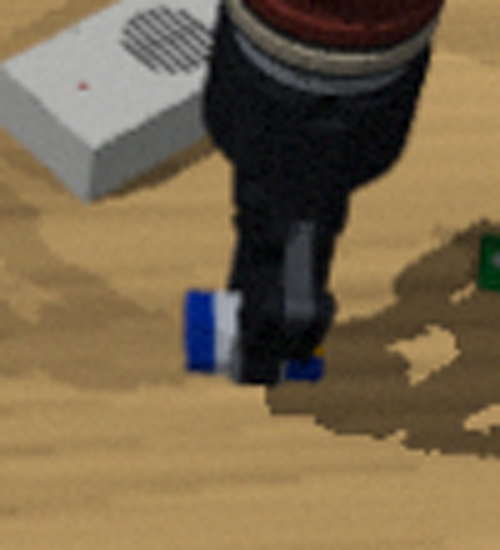

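apply_moves:
  commands:
    - {"linear":[-0.02,0,-0.05],"delta_rot":[0,0,0],"fingers":255}
    - {"linear":[-0.4,-0.14,-0.05],"delta_rot":[0,0,-24.5],"fingers":255}
    - {"linear":[-0.4,-0.14,-0.05],"delta_rot":[0,0,-24.5],"fingers":255}
    - {"linear":[-0.4,-0.14,-0.05],"delta_rot":[0,0,-24.5],"fingers":255}
    - {"linear":[-0.4,-0.14,-0.05],"delta_rot":[0,0,-24.5],"fingers":255}
    - {"linear":[-0.4,-0.14,-0.05],"delta_rot":[0,0,-24.5],"fingers":255}
    - {"linear":[-0.4,-0.14,-0.05],"delta_rot":[0,0,-24.5],"fingers":255}
    - {"linear":[-0.4,-0.14,-0.05],"delta_rot":[0,0,-24.5],"fingers":255}

```text
time: 5.05
tool_pos: [0.4759, -0.1405, 0.1001]
tool_rot: [0.001, 0.591, 0.807, -0.001]
contact_force: [0.9, -0.2, -0.8]
gripper_width: 0.398
```

```bash
python3 go.py .4496 -.190 .08 17.5
```

```text
lin [-0.0393 -0.04    0.0202] rot [-0.03  0.13  0.04] t 5.05 F [ 0.9 -0.2 -0.8] grip 0.398 j [-0.44 -0.14  2.03 -0.    1.25 -0.74]
```

apply_moves:
  commands:
    - {"linear":[-0.0393,-0.04,0.02],"delta_rot":[0,0,0],"fingers":255}
    - {"linear":[-0.0393,-0.04,0.02],"delta_rot":[0,0,0],"fingers":255}
    - {"linear":[-0.0393,-0.04,0.03],"delta_rot":[0,0,0],"fingers":255}
    - {"linear":[-0.0393,-0.04,0.04],"delta_rot":[0,0,0],"fingers":255}
    - {"linear":[-0.0393,-0.04,0.05],"delta_rot":[0,0,0],"fingers":255}
    - {"linear":[-0.0393,-0.04,0.05],"delta_rot":[0,0,0],"fingers":255}
    - {"linear":[-0.0393,-0.04,0.05],"delta_rot":[0,0,0],"fingers":255}
    - {"linear":[-0.0393,-0.04,0.05],"delta_rot":[0,0,0],"fingers":255}

```text
time: 5.85
tool_pos: [0.4517, -0.1884, 0.0511]
tool_rot: [0.001, 0.591, 0.807, -0.001]
contact_force: [0.6, -0.4, -0.5]
gripper_width: 0.398
```

```bash
python3 go.py .4496 -.190 .006 17.5
python3 - <<'E'
from h import *
a=eyes.grab_frame("top");b=eyes.grab_frame("scene")
crop(a,280,180,100,80,8,"pics/t3.png");crop(b,130,110,110,100,6,"pics/s3.png")
E
```

```text
lin [-0.0007 -0.0025  0.0451] rot [0.   0.16 0.09] t 5.85 F [ 0.6 -0.4 -0.5] grip 0.398 j [-0.55 -0.09  2.07 -0.    1.16 -0.85]
```

View pics/s3.png

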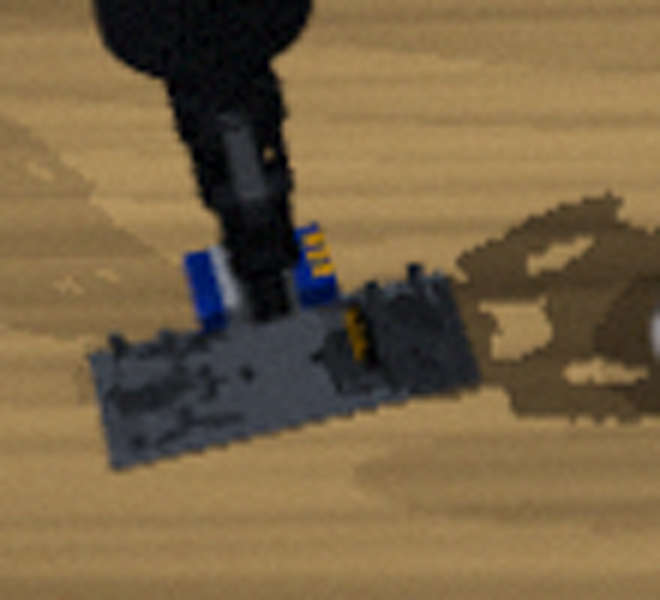

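View pics/t3.png

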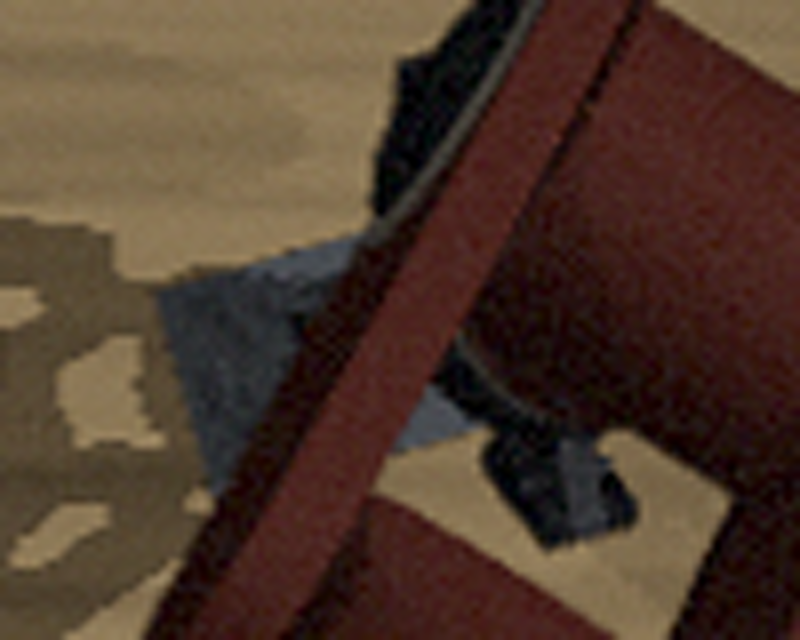

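apply_moves:
  commands:
    - {"linear":[-0.0007,-0.0025,0.0],"delta_rot":[0,0,0],"fingers":255}
    - {"linear":[-0.0007,-0.0025,0.01],"delta_rot":[0,0,0],"fingers":255}
    - {"linear":[-0.0007,-0.0025,0.02],"delta_rot":[0,0,0],"fingers":255}
    - {"linear":[-0.0007,-0.0025,0.028],"delta_rot":[0,0,0],"fingers":255}
    - {"linear":[-0.0007,-0.0025,0.035],"delta_rot":[0,0,0],"fingers":255}
    - {"linear":[-0.0007,-0.0025,0.041],"delta_rot":[0,0,0],"fingers":255}
    - {"linear":[-0.0007,-0.0025,0.0445],"delta_rot":[0,0,0],"fingers":255}
    - {"linear":[-0.0007,-0.0025,0.0445],"delta_rot":[0,0,0],"fingers":255}

```text
time: 6.75
tool_pos: [0.4485, -0.1901, 0.0055]
tool_rot: [0.0, 0.591, 0.807, -0.001]
contact_force: [-0.7, -0.9, -0.4]
gripper_width: 0.398
```

```bash
python3 go.py .4496 -.190 .006 17.5
python3 - <<'E'
from h import *
b=eyes.grab_frame("scene")
crop(b,130,110,110,100,6,"pics/s4.png")
E
```

```text
lin [-0.0003  0.001  -0.0005] rot [-0.07  0.08  0.02] t 6.75 F [-0.7 -0.9 -0.4] grip 0.398 j [-0.55 -0.01  2.09 -0.    1.06 -0.86]
```

View pics/s4.png

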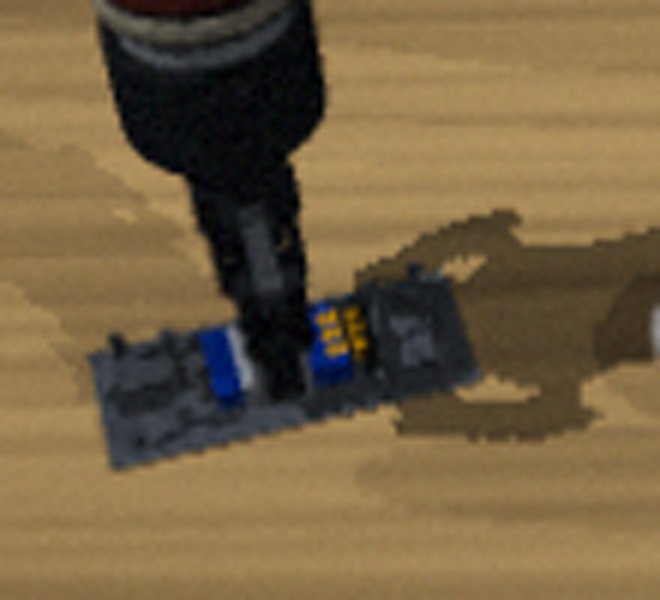

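apply_moves:
  commands:
    - {"linear":[0,0,0],"delta_rot":[0,0,0],"fingers":130}
    - {"linear":[0,0,0],"delta_rot":[0,0,0],"fingers":100}
    - {"linear":[0,0,0],"delta_rot":[0,0,0],"fingers":80}
    - {"linear":[0,0,0],"delta_rot":[0,0,0],"fingers":80}
    - {"linear":[0,0,-0.02],"delta_rot":[0,0,0],"fingers":80}
    - {"linear":[0,0,-0.06],"delta_rot":[0,0,0],"fingers":60}
    - {"linear":[0,0,-0.095],"delta_rot":[0,0,0],"fingers":0}
    - {"linear":[0,0,-0.095],"delta_rot":[0,0,0],"fingers":0}

```text
time: 7.6
tool_pos: [0.4525, -0.1922, 0.1075]
tool_rot: [0.007, 0.591, 0.807, -0.0]
contact_force: [1.5, -0.6, 0.1]
gripper_width: 0.999
```

```bash
python3 go.py .624 -.193 .06 -11.8
python3 - <<'E'
from h import *
b=eyes.grab_frame("scene")
crop(b,130,110,110,100,6,"pics/s5.png")
E
```

```text
lin [-0.0518  0.1629  0.0493] rot [ 0.56  0.51 29.33] t 7.6 F [ 1.5 -0.6  0.1] grip 0.999 j [-0.55 -0.17  2.04 -0.    1.26 -0.86]
```

View pics/s5.png

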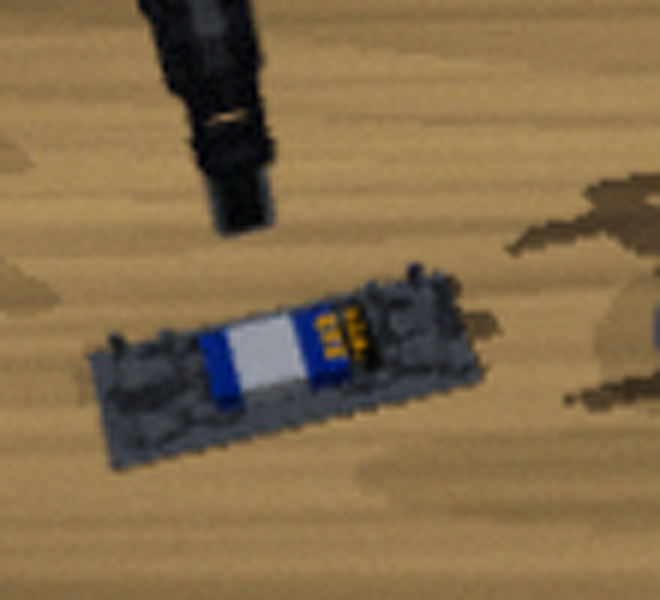

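apply_moves:
  commands:
    - {"linear":[-0.0518,0.1629,0.0],"delta_rot":[0.5,0.5,29.3],"fingers":0}
    - {"linear":[-0.0518,0.1629,0.0],"delta_rot":[0.5,0.5,29.3],"fingers":0}
    - {"linear":[-0.0518,0.1629,0.02],"delta_rot":[0.5,0.5,29.3],"fingers":0}
    - {"linear":[-0.0518,0.1629,0.04],"delta_rot":[0.5,0.5,29.3],"fingers":0}
    - {"linear":[-0.0518,0.1629,0.049],"delta_rot":[0.5,0.5,29.3],"fingers":0}
    - {"linear":[-0.0518,0.1629,0.049],"delta_rot":[0.5,0.5,29.3],"fingers":0}
    - {"linear":[-0.0518,0.1629,0.049],"delta_rot":[0.5,0.5,29.3],"fingers":0}
    - {"linear":[-0.0518,0.1629,0.049],"delta_rot":[0.5,0.5,29.3],"fingers":0}

```text
time: 8.45
tool_pos: [0.6196, -0.1908, 0.0533]
tool_rot: [-0.004, 0.776, 0.631, -0.001]
contact_force: [-0.0, 0.4, 0.7]
gripper_width: 0.998
```

```bash
python3 go.py .624 -.193 .0025 -11.8
python3 - <<'E'
from meas import *
a=eyes.grab_frame("top")[...];cv2.imwrite("pics/top6.png",a[:,:,::-1]);b=eyes.grab_frame("scene")
crop(a,280,180,100,80,8,"pics/t6.png");crop(b,110,150,110,100,6,"pics/s6.png")
# ring centre in earlier scenes: dark pixels
for n in("top","scene"):
    im=cv2.imread(f"pics/{n}0.png"); b={"top":(320,135,348,162),"scene":(154,214,180,240)}[n]
    m=comp((im.max(2)<28).astype(np.uint8),b)
    print(n,m.sum(),np.round(rectw(n,m,.0132),1))
E
```

```text
lin [-0.0014  0.0052  0.0508] rot [-0.49 -0.21  0.01] t 8.45 F [-0.   0.4  0.7] grip 0.998 j [-0.41  0.28  1.68  0.    1.2  -0.21]
top 188 [ 6.214e+02 -1.873e+02  4.870e+01  4.230e+01  3.000e-01]
scene 256 [ 627.  -187.3   52.1   41.9   -1. ]
```

View pics/s6.png

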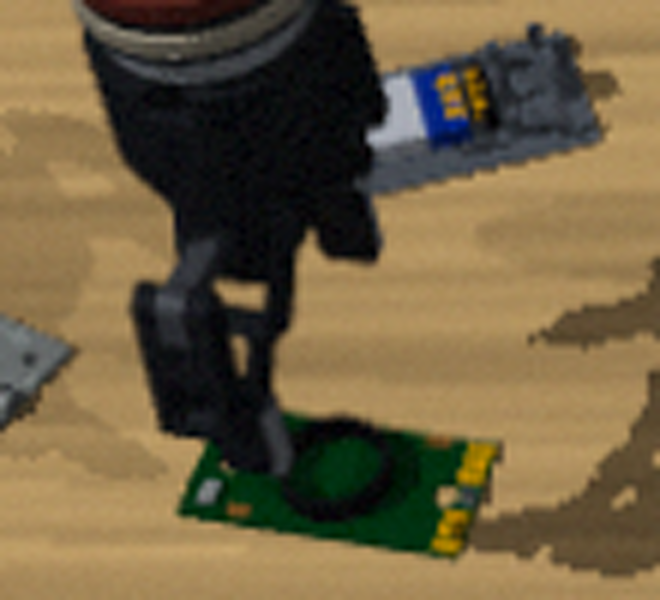

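View pics/t6.png

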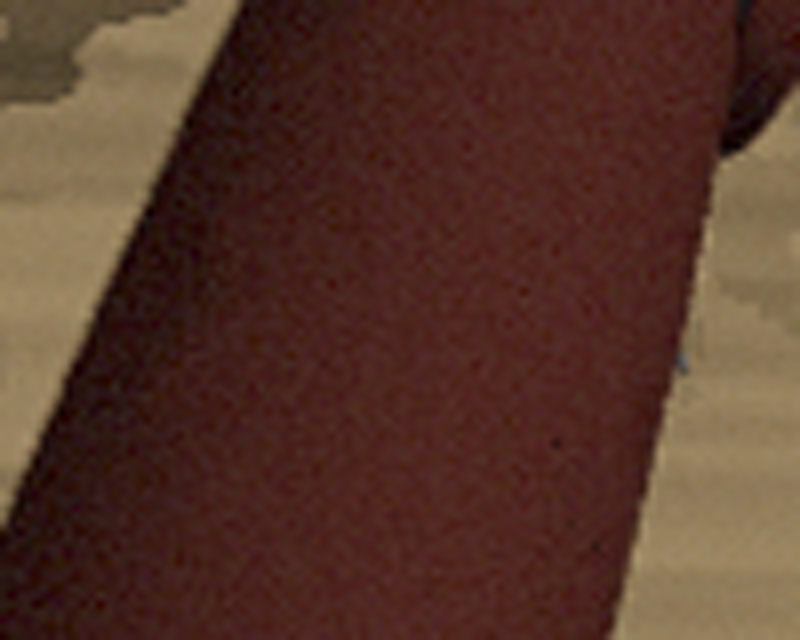

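Run:
```python
from meas import *
print(onz("top",[[317.6,146.2],[350,153.6]],.0011).mean(0),onz("scene",[[149,227],[185,232.6]],.0011).mean(0))
b=cv2.imread("pics/top0.png")
# ring: outer ellipse centre by green/black: dark low-green pixels within the board
for n,P in(("top",(311,130,357,168)),("scene",(140,216,195,245))):
    im=cv2.imread(f"pics/{n}0.png");m=cv2.morphologyEx(allm(im[:,:,::-1]),cv2.MORPH_CLOSE,np.ones((3,3)));m=comp(m,P)
    h=[c for c in cv2.findContours(m,cv2.RETR_CCOMP,cv2.CHAIN_APPROX_NONE)[0] if 3<len(c)<20]
    print(n,[c.reshape(-1,2).mean(0).round(1) for c in h])
```

```text
[ 0.62291008 -0.19385661  0.0011    ] [ 0.62283825 -0.1903656   0.0011    ]
top [array([350., 153.])]
scene [array([184., 232.])]
```

apply_moves:
  commands:
    - {"linear":[-0.001,0.0048,0.01],"delta_rot":[-0.5,-0.2,0],"fingers":0}
    - {"linear":[-0.001,0.0048,0.03],"delta_rot":[-0.5,-0.2,0],"fingers":0}
    - {"linear":[-0.001,0.0048,0.043],"delta_rot":[-0.5,-0.2,0],"fingers":0}
    - {"linear":[-0.001,0.0048,0.0485],"delta_rot":[-0.5,-0.2,0],"fingers":0}
    - {"linear":[-0.001,0.0048,0.0485],"delta_rot":[-0.5,-0.2,0],"fingers":40}
    - {"linear":[-0.001,0.0048,0.0485],"delta_rot":[-0.5,-0.2,0],"fingers":80}
    - {"linear":[-0.001,0.0048,0.0485],"delta_rot":[-0.5,-0.2,0],"fingers":100}
    - {"linear":[-0.001,0.0048,0.0485],"delta_rot":[-0.5,-0.2,0],"fingers":100}

```text
time: 9.35
tool_pos: [0.6246, -0.1925, 0.0047]
tool_rot: [0.0, 0.776, 0.631, 0.0]
contact_force: [0.6, 0.5, -0.6]
gripper_width: 0.605
```

```bash
python3 go.py .6237 -.1925 .0035 -11.8
python3 - <<'E'
from h import *
b=eyes.grab_frame("scene")
crop(b,110,150,110,100,6,"pics/s7.png")
E
```

```text
lin [-0.0002 -0.0009  0.0012] rot [ 0.03 -0.01  0.02] t 9.35 F [ 0.6  0.5 -0.6] grip 0.605 j [-0.41  0.34  1.68  0.    1.11 -0.21]
```

View pics/s7.png

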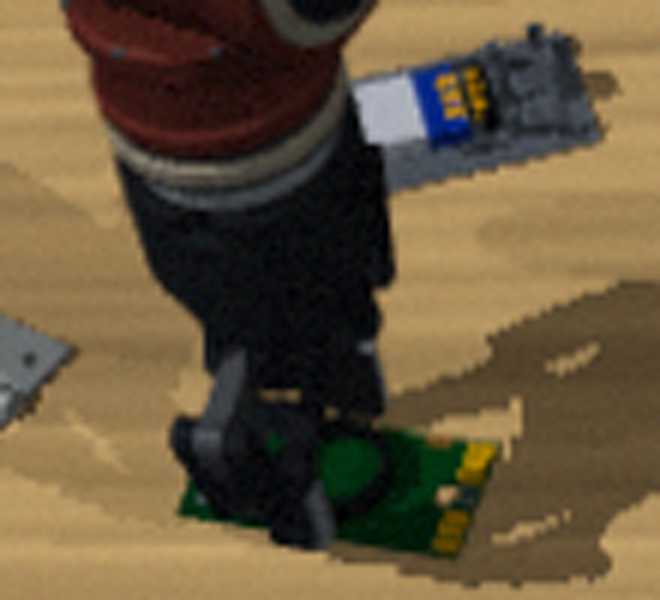

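Run:
```python
from h import *
c=np.array([.6246,-.1925,.006]);a=np.radians(-11.8);ex=np.array([np.cos(a),np.sin(a),0]);ey=np.array([-ex[1],ex[0],0])
P=[c+ex*26e-3*1+ey*s*11e-3 for s in(-1,1)]+[c+ex*40e-3+ey*s*11e-3 for s in(-1,1)]+[c,c+[0,0,.007]]
print((proj("scene",P)-[110,150])*6)
```

```text
[[277.73163247 528.66031238]
 [337.43299996 538.59515446]
 [263.97785519 561.24810244]
 [324.17647235 571.4417052 ]
 [331.98630489 474.45447611]
 [328.5095489  462.4114604 ]]
```

apply_moves:
  commands:
    - {"linear":[0.0015,-0.0009,0.001],"delta_rot":[0,0,0],"fingers":100}
    - {"linear":[0.0015,-0.0009,0.001],"delta_rot":[0,0,0],"fingers":130}
    - {"linear":[0.0015,-0.0009,0.001],"delta_rot":[0,0,0],"fingers":160}
    - {"linear":[0.0015,-0.0009,0.001],"delta_rot":[0,0,0],"fingers":255}
    - {"linear":[0.0015,-0.0009,0.001],"delta_rot":[0,0,0],"fingers":255}
    - {"linear":[0.0015,-0.0009,0.001],"delta_rot":[0,0,0],"fingers":255}
    - {"linear":[0.0015,-0.0009,-0.015],"delta_rot":[0,0,0],"fingers":255}
    - {"linear":[0.0015,-0.0009,-0.04],"delta_rot":[0,0,0],"fingers":255}

```text
time: 10.2
tool_pos: [0.6214, -0.1898, 0.0421]
tool_rot: [-0.003, 0.776, 0.631, -0.001]
contact_force: [-0.4, 0.2, -0.3]
gripper_width: 0.441
```

```bash
python3 go.py .4496 -.190 .10 17.5
python3 - <<'E'
from h import *
b=eyes.grab_frame("scene")
crop(b,110,150,110,100,6,"pics/s8.png")
E
```

```text
lin [-0.0352 -0.1685 -0.0569] rot [ -0.33  -0.17 -29.28] t 10.2 F [-0.4  0.2 -0.3] grip 0.441 j [-0.41  0.29  1.68  0.    1.18 -0.21]
```

View pics/s8.png

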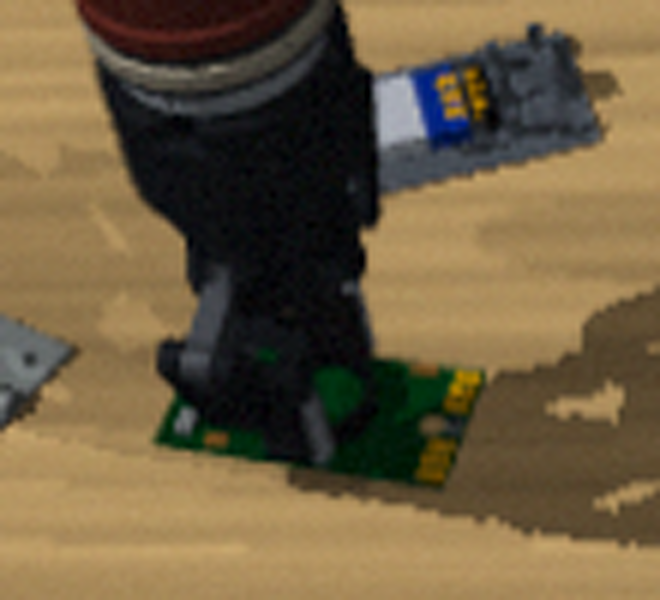

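Run:
```python
from meas import *
s=state();p=s['tool_pos']
c=np.array([[157,443],[445,488],[487,373],[199,328]])/6+[110,150]-0.5+0.5/6
P=onz("scene",c,p[2]-.0037+.0022);ctr=P.mean(0);print(P.round(4))
e=P[1]-P[0];print("len",np.linalg.norm(e),np.linalg.norm(P[2]-P[1]),"ang",np.degrees(np.arctan2(e[1],e[0]))-90)
print(ctr,p, rot(s['tool_rot']).inv().apply(ctr-p))
```

```text
[[ 0.6405 -0.244   0.0472]
 [ 0.6609 -0.1437  0.0472]
 [ 0.6122 -0.1341  0.0472]
 [ 0.5899 -0.2379  0.0472]]
len 0.10239646011624956 0.04965407981609803 ang -11.479457390179633
[ 0.62587744 -0.18992246  0.04723376] [ 0.62527732 -0.19136584  0.04873376] [0.00153637 0.00028761 0.00150011]
```

apply_moves:
  commands:
    - {"linear":[0.0,-0.01,-0.057],"delta_rot":[-0.3,-0.2,0],"fingers":255}
    - {"linear":[-0.036,-0.166,-0.057],"delta_rot":[-0.3,-0.2,-29.3],"fingers":255}
    - {"linear":[-0.036,-0.166,-0.057],"delta_rot":[-0.3,-0.2,-29.3],"fingers":255}
    - {"linear":[-0.036,-0.166,-0.057],"delta_rot":[-0.3,-0.2,-29.3],"fingers":255}
    - {"linear":[-0.036,-0.166,-0.057],"delta_rot":[-0.3,-0.2,-29.3],"fingers":255}
    - {"linear":[-0.036,-0.166,-0.04],"delta_rot":[-0.3,-0.2,-29.3],"fingers":255}
    - {"linear":[-0.036,-0.166,-0.02],"delta_rot":[-0.3,-0.2,-29.3],"fingers":255}
    - {"linear":[-0.036,-0.166,-0.01],"delta_rot":[-0.3,-0.2,-29.3],"fingers":255}

```text
time: 11.05
tool_pos: [0.4525, -0.1915, 0.0526]
tool_rot: [0.002, 0.591, 0.806, 0.0]
contact_force: [-1.0, 0.8, -0.8]
gripper_width: 0.441
```

```bash
python3 go.py .4499 -.191 .045 17.5
```

```text
lin [ 0.0013 -0.0023  0.0076] rot [0.13 0.15 0.01] t 11.05 F [-1.   0.8 -0.8] grip 0.441 j [-0.55 -0.09  2.07  0.    1.16 -0.86]
```

apply_moves:
  commands:
    - {"linear":[0.001,-0.0023,0.004],"delta_rot":[0.1,0.1,0],"fingers":255}
    - {"linear":[0.001,-0.0023,0.007],"delta_rot":[0.1,0.1,0],"fingers":255}
    - {"linear":[0.001,-0.0023,0.007],"delta_rot":[0.1,0.1,0],"fingers":255}
    - {"linear":[0.001,-0.0023,0.007],"delta_rot":[0.1,0.1,0],"fingers":255}
    - {"linear":[0.001,-0.0023,0.007],"delta_rot":[0.1,0.1,0],"fingers":255}
    - {"linear":[0.001,-0.0023,0.007],"delta_rot":[0.1,0.1,0],"fingers":255}
    - {"linear":[0.001,-0.0023,0.007],"delta_rot":[0.1,0.1,0],"fingers":255}
    - {"linear":[0.001,-0.0023,0.007],"delta_rot":[0.1,0.1,0],"fingers":255}

```text
time: 11.85
tool_pos: [0.4512, -0.1917, 0.047]
tool_rot: [0.001, 0.591, 0.807, 0.0]
contact_force: [1.0, 0.3, -1.2]
gripper_width: 0.441
```

```bash
python3 go.py .4499 -.191 .045 17.5
python3 - <<'E'
from h import *
b=eyes.grab_frame("scene");a=eyes.grab_frame("top")
crop(b,135,125,90,75,8,"pics/s9.png")
crop(a,280,180,100,80,8,"pics/t9.png")
E
```

```text
lin [ 0.0011 -0.001   0.002 ] rot [0.11 0.12 0.02] t 11.85 F [ 1.   0.3 -1.2] grip 0.441 j [-0.55 -0.08  2.07 -0.    1.15 -0.86]
```

View pics/s9.png

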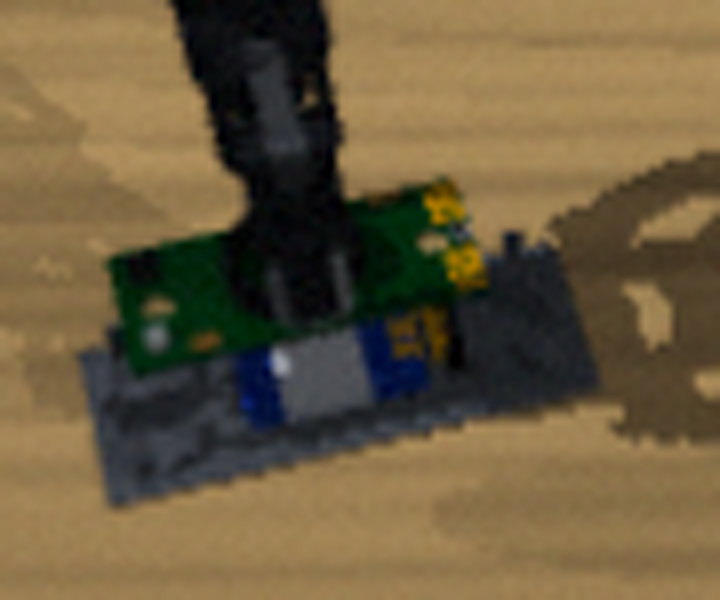

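View pics/t9.png

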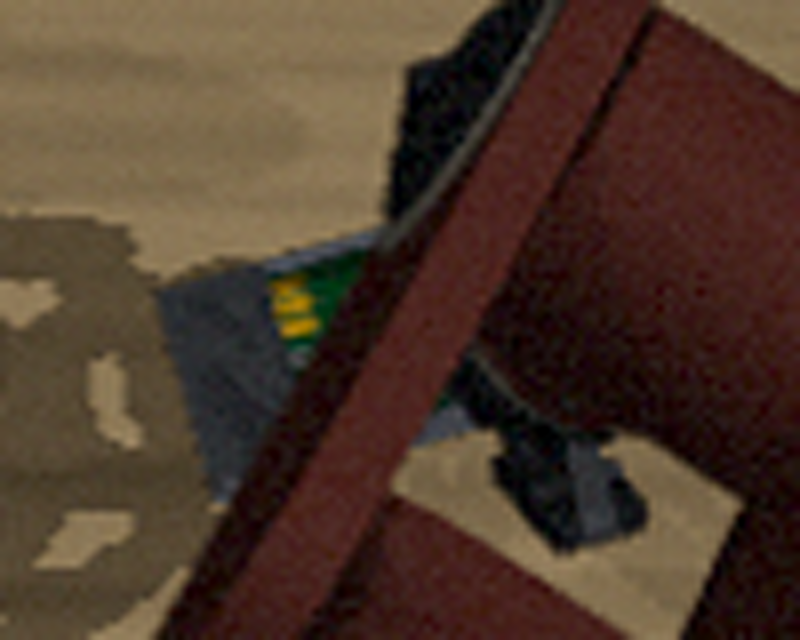

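Run:
```python
from meas import *
f=lambda c:np.array(c)/8+[135,125]-.5+.5/8
zb=.047-.0037+.0022
B=onz("scene",f([[108,258],[135,372],[487,292],[450,178]]),zb);Pl=onz("scene",f([[82,355],[112,505],[600,385],[560,248]]),.003)
for P in(B,Pl):
    e=P[2]-P[1]+P[3]-P[0];print(P.mean(0).round(4),"ang",round(np.degrees(np.arctan2(e[1],e[0]))-90,2),np.linalg.norm(P[2]-P[1]),np.linalg.norm(P[0]-P[1]))
hb=onz("scene",f([[159,306],[432,242]]),zb);print("holes",hb.round(4),hb.mean(0))
# top: board gold-edge corner vs plate corner
ft=lambda c:np.array(c)/8+[280,180]-.5+.5/8
print(onz("top",ft([[268,280]]),zb),onz("top",ft([[160,285],[215,500]]),.003))
a=np.radians(17.5);ey=np.array([-np.sin(a),np.cos(a)]);ex=np.array([ey[1],-ey[0]])
print("pred board +y,+x corner rel plate +y,+x corner", -22*ey-8*ex)
```

```text
[ 0.4521 -0.194   0.0455] ang 17.2 0.1017390323122718 0.04940894317411662
[ 0.45   -0.1877  0.003 ] ang 17.15 0.1457722124883788 0.06435863391977852
holes [[ 0.4643 -0.2322  0.0455]
 [ 0.4401 -0.1555  0.0455]] [ 0.45216473 -0.19385334  0.0455    ]
[[ 0.46094449 -0.1384036   0.0455    ]] [[ 0.46117384 -0.11169506  0.003     ]
 [ 0.39765741 -0.12899574  0.003     ]]
pred board +y,+x corner rel plate +y,+x corner [ -1.01420802 -23.38741931]
```

Run:
```python
from meas import *
a=np.radians(17.4);ey=np.array([-np.sin(a),np.cos(a)]);ex=np.array([ey[1],-ey[0]])
def ext(n,m,z,lab):
    c=max(cv2.findContours(m,cv2.RETR_EXTERNAL,cv2.CHAIN_APPROX_NONE)[0],key=len).reshape(-1,2)
    P=onz(n,c,z)[:,:2]*1000;X=P@ex;Y=P@ey;mx=(X.max()+X.min())/2;my=(Y.max()+Y.min())/2
    lo=[];hi=[]
    for b in np.arange(mx-25,mx+30,10):
        k=abs(X-b)<6
        if k.any(): lo.append(Y[k].min());hi.append(Y[k].max())
    xs=[]
    for b in np.arange(my-60,my+61,10):
        k=abs(Y-b)<6
        if k.any(): xs.append((X[k].min(),X[k].max()))
    print(lab,n,"Ylo",np.round(lo,1),"Yhi",np.round(hi,1));print("   Xlo",np.round([x[0] for x in xs],1),"Xhi",np.round([x[1] for x in xs],1))
C=np.ones((3,3))
for n,b in(("top",(292,195,372,248)),("scene",(140,150,216,192))):
    m=cv2.morphologyEx(allm(cv2.imread(f"pics/{n}0.png")[:,:,::-1]),cv2.MORPH_CLOSE,C);ext(n,comp(m,b),.003,"plate")
im=eyes.grab_frame("scene");cv2.imwrite("pics/scene10.png",im[:,:,::-1])
r,g,bb=[im[...,i].astype(int) for i in range(3)]
m=(((g>r+12)&(g>bb+8))|((r>bb+70)&(r>110))).astype(np.uint8);k=np.zeros_like(m);k[140:175,140:200]=m[140:175,140:200]
m=cv2.morphologyEx(k,cv2.MORPH_CLOSE,np.ones((13,13)))
cv2.imwrite("pics/m10.png",cv2.resize(m[125:200,135:225]*255,None,fx=6,fy=6))
ext("scene",comp(m,(140,140,200,175)),state()['tool_pos'][2]-.0015,"board");print(state()['tool_pos'])
p=state()['tool_pos']*1000;print("tcp",p[:2]@ex,p[:2]@ey)
```

```text
plate top Ylo [-389.8 -390.2 -390.1 -389.9 -389.7 -389.4] Yhi [-241.5 -241.9 -241.6 -242.  -241.8 -242. ]
   Xlo [339.4 339.1 339.3 339.3 339.4 339.2 339.6 339.3 339.4 339.4 339.5 339.2
 339. ] Xhi [405.1 404.8 405.2 404.9 405.2 405.3 405.3 404.7 405.  404.7 405.1 405.1
 405.1]
plate scene Ylo [-387.5 -388.  -387.5 -387.1 -388.  -387.6] Yhi [-240.8 -240.9 -241.7 -241.1 -241.2 -241.3]
   Xlo [333.3 336.3 336.3 339.4 339.1 338.9 338.9 339.5 339.3 339.1 337.  337.8
 332.2] Xhi [405.6 404.6 405.3 405.2 405.1 405.  404.9 404.8 404.6 404.5 405.2 405.1
 404.9]
board scene Ylo [-387.3 -388.6 -389.9 -390.4 -389.9 -391.2] Yhi [-268.4 -245.5 -246.3 -248.6 -250.2 -252.5]
   Xlo [286.7 285.5 288.8 292.2 295.5 325.5 365.4 365.7 313.6 313.6 316.8 320.9
 324.1] Xhi [386.1 398.8 397.9 398.4 398.3 398.8 397.2 396.8 396.8 397.2 398.7 397.7
 376.3]
[ 0.45103987 -0.19166117  0.04684817]
tcp 373.08592650604885 -317.77013483566793
```

View pics/m10.png

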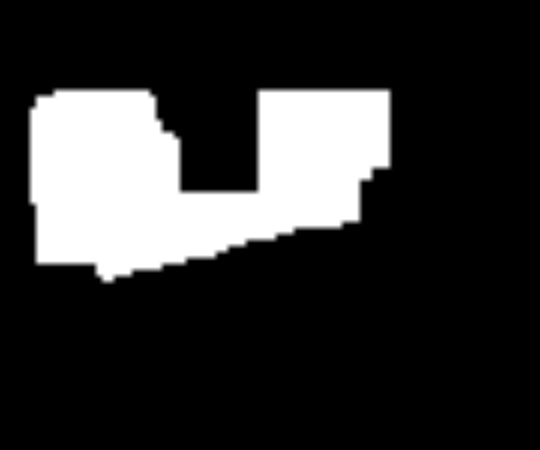

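Run:
```python
from meas import *
a=np.radians(17.4);ey=np.array([-np.sin(a),np.cos(a)]);ex=np.array([ey[1],-ey[0]])
im=cv2.imread("pics/scene10.png")[:,:,::-1]
r,g,bb=[im[...,i].astype(int) for i in range(3)]
m=(((g>r+8)&(g>bb+4))|((r>bb*3)&(r>90))).astype(np.uint8);k=np.zeros_like(m);k[140:173,145:198]=m[140:173,145:198]
v=im[125:200,135:225,::-1].copy();v[k[125:200,135:225]>0]=(255,0,255);cv2.imwrite("pics/m11.png",cv2.resize(v,None,fx=6,fy=6,interpolation=0))
ys,xs=np.nonzero(k);P=onz("scene",np.c_[xs,ys],.0455)[:,:2]*1000;X=P@ex;Y=P@ey
for b in range(350,400,6):
    q=abs(X-b)<3;print(b,Y[q].min().round(1),Y[q].max().round(1))
for b in range(-366,-262,8):
    q=abs(Y-b)<4;print(b,X[q].min().round(1),X[q].max().round(1))
```

```text
350 -369.6 -269.7
356 -370.6 -272.7
362 -371.6 -268.9
368 -370.3 -272.6
374 -370.8 -272.5
380 -371.7 -268.8
386 -372.7 -269.5
392 -371.5 -273.2
398 -371.9 -270.2
-366 348.1 399.7
-358 347.9 400.3
-350 348.6 401.0
-342 348.4 398.4
-334 350.8 398.2
-326 367.4 399.8
-318 396.4 398.8
-310 393.0 397.9
-302 348.9 399.2
-294 350.5 398.3
-286 351.0 397.3
-278 351.8 400.3
-270 352.3 398.6
```

View pics/m11.png

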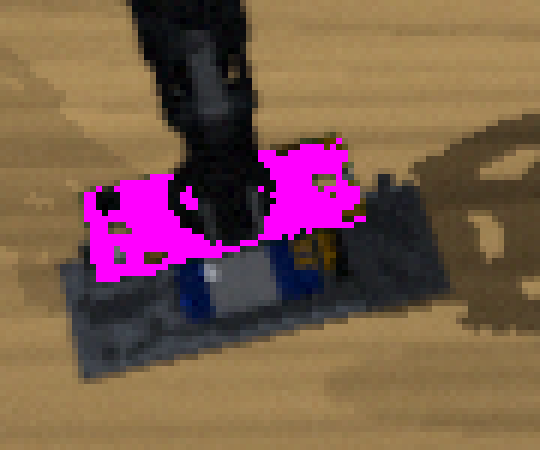

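Run:
```python
from meas import *
a=np.radians(17.4);ey=np.array([-np.sin(a),np.cos(a)]);ex=np.array([ey[1],-ey[0]])
im=eyes.grab_frame("top")
r,g,bb=[im[...,i].astype(int) for i in range(3)]
m=(((g>r+8)&(g>bb+4))|((r>bb*2.5)&(r>80)&(g>50))).astype(np.uint8);k=np.zeros_like(m);k[205:230,308:340]=m[205:230,308:340]
v=im[190:250,290:360,::-1].copy();v[k[190:250,290:360]>0]=(255,0,255);cv2.imwrite("pics/m12.png",cv2.resize(v,None,fx=8,fy=8,interpolation=0))
ys,xs=np.nonzero(k);print(state()['tool_pos'])
for z in(.0455,.0425):
    P=onz("top",np.c_[xs,ys],z)[:,:2]*1000;X=P@ex;Y=P@ey
    for b in range(376,404,4):
        q=abs(X-b)<3;print(b,Y[q].max().round(1) if q.any() else None,end=' ')
    print(X.max())
```

```text
[ 0.451051   -0.19168875  0.04686415]
376 -269.5 380 -270.8 384 -269.9 388 -269.7 392 -269.7 396 -271.0 400 -272.4 399.3415447237813
376 -269.9 380 -271.3 384 -270.4 388 -270.1 392 -270.1 396 -271.5 400 -272.8 399.39378941078763
```

View pics/m12.png

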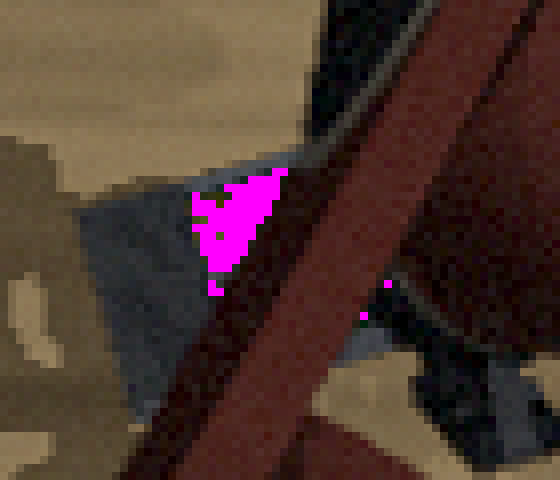

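apply_moves:
  commands:
    - {"linear":[0.003,-0.001,0.0],"delta_rot":[0,0,0],"fingers":255}
    - {"linear":[0.0056,-0.0021,0.004],"delta_rot":[0,0,0],"fingers":255}
    - {"linear":[0.0056,-0.0021,0.01],"delta_rot":[0,0,0],"fingers":255}
    - {"linear":[0.0056,-0.0021,0.015],"delta_rot":[0,0,0],"fingers":255}
    - {"linear":[0.0056,-0.0021,0.015],"delta_rot":[0,0,0],"fingers":255}
    - {"linear":[0.0056,-0.0021,0.015],"delta_rot":[0,0,0],"fingers":255}
    - {"linear":[0.0056,-0.0021,0.015],"delta_rot":[0,0,0],"fingers":255}
    - {"linear":[0.0056,-0.0021,0.015],"delta_rot":[0,0,0],"fingers":255}

```text
time: 12.85
tool_pos: [0.4477, -0.1872, 0.0321]
tool_rot: [0.002, 0.591, 0.807, 0.0]
contact_force: [-0.1, -0.6, -0.2]
gripper_width: 0.444
```

```bash
cat > bd.py <<'E'
from meas import *
a=np.radians(17.4);ey=np.array([-np.sin(a),np.cos(a)]);ex=np.array([ey[1],-ey[0]])
def run(zt,tag):
    print(state()['tool_pos'].round(4))
    for n,(u0,v0,u1,v1) in(("scene",(145,140,202,180)),("top",(300,203,340,235))):
        im=eyes.grab_frame(n);cv2.imwrite(f"pics/{n}{tag}.png",im[:,:,::-1])
        r,g,bb=[im[...,i].astype(int) for i in range(3)]
        m=(((g>r+8)&(g>bb+4))|((r>bb*2.6)&(r>80)&(g>50))).astype(np.uint8);k=np.zeros_like(m);k[v0:v1,u0:u1]=m[v0:v1,u0:u1]
        ys,xs=np.nonzero(k);P=onz(n,np.c_[xs,ys],zt)[:,:2]*1000;X=P@ex;Y=P@ey
        print(n,"Y",[(int(b),Y[abs(X-b)<3].min().round(1),Y[abs(X-b)<3].max().round(1)) for b in range(350,400,8) if (abs(X-b)<3).any()])
        print(n,"X",[(int(b),X[abs(Y-b)<3].min().round(1),X[abs(Y-b)<3].max().round(1)) for b in range(-366,-262,16) if (abs(Y-b)<3).any()])
        if n=="scene": crop(im,135,125,90,75,8,f"pics/s{tag}.png")
        else: crop(im,290,190,80,60,8,f"pics/t{tag}.png")
E
python3 - <<'E'
import bd; from h import state
bd.run(state()['tool_pos'][2]-.0015,13)
E
```

```text
[ 0.4477 -0.1872  0.0321]
scene Y [(350, np.float64(-365.8), np.float64(-263.5)), (358, np.float64(-366.3), np.float64(-263.5)), (366, np.float64(-365.6), np.float64(-264.2)), (374, np.float64(-367.1), np.float64(-264.2)), (382, np.float64(-365.8), np.float64(-263.4)), (390, np.float64(-366.3), np.float64(-264.9)), (398, np.float64(-363.4), np.float64(-269.2))]
scene X [(-366, np.float64(346.0), np.float64(398.5)), (-350, np.float64(347.4), np.float64(396.6)), (-334, np.float64(346.9), np.float64(395.6)), (-318, np.float64(393.0), np.float64(396.9)), (-302, np.float64(389.4), np.float64(395.1)), (-286, np.float64(350.9), np.float64(401.2)), (-270, np.float64(347.0), np.float64(396.8))]
top Y [(350, np.float64(-303.5), np.float64(-300.6)), (374, np.float64(-272.3), np.float64(-264.2)), (382, np.float64(-279.5), np.float64(-264.7)), (390, np.float64(-289.6), np.float64(-265.1)), (398, np.float64(-291.0), np.float64(-266.5))]
top X [(-318, np.float64(338.7), np.float64(414.3)), (-302, np.float64(348.3), np.float64(350.5)), (-286, np.float64(387.2), np.float64(396.8)), (-270, np.float64(374.2), np.float64(397.8))]
```

View pics/s13.png

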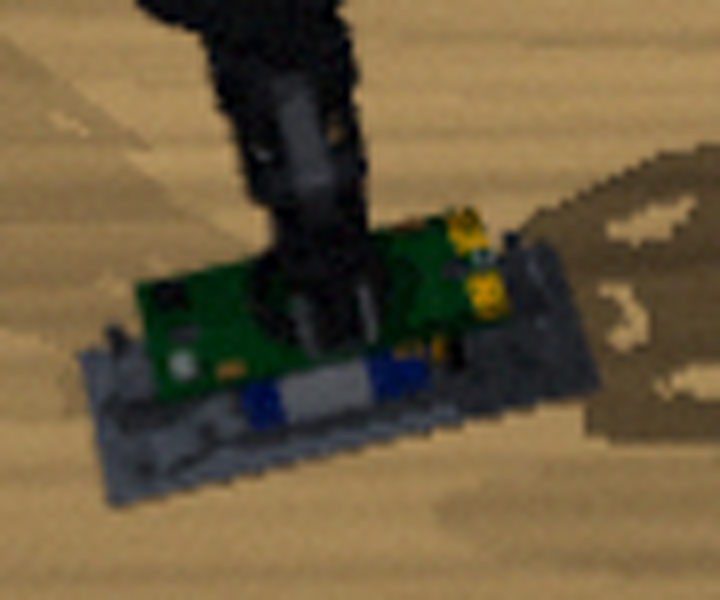

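apply_moves:
  commands:
    - {"linear":[0.0006,0,0.002],"delta_rot":[0,0,0],"fingers":255}
    - {"linear":[0.0006,0,0.004],"delta_rot":[0,0,0],"fingers":255}
    - {"linear":[0.0006,0,0.006],"delta_rot":[0,0,0],"fingers":255}
    - {"linear":[0.0006,0,0.007],"delta_rot":[0,0,0],"fingers":255}
    - {"linear":[0.0006,0,0.008],"delta_rot":[0,0,0],"fingers":255}
    - {"linear":[0.0006,0,0.009],"delta_rot":[0,0,0],"fingers":255}
    - {"linear":[0.0006,0,0.01],"delta_rot":[0,0,0],"fingers":255}
    - {"linear":[0.0006,0,0.01],"delta_rot":[0,0,0],"fingers":255}

```text
time: 13.75
tool_pos: [0.4472, -0.1864, 0.0217]
tool_rot: [0.001, 0.591, 0.807, 0.0]
contact_force: [-0.1, 0.7, -1.0]
gripper_width: 0.443
```

Run:
```python
import bd; from h import state
bd.run(state()['tool_pos'][2]-.0015,14);print(state()['contact_force'])
```

```text
[ 0.4472 -0.1864  0.0217]
scene Y [(350, np.float64(-365.4), np.float64(-265.3)), (358, np.float64(-364.1), np.float64(-263.8)), (366, np.float64(-367.4), np.float64(-263.7)), (374, np.float64(-366.1), np.float64(-262.9)), (382, np.float64(-365.4), np.float64(-262.2)), (390, np.float64(-366.4), np.float64(-263.7)), (398, np.float64(-360.3), np.float64(-270.3))]
scene X [(-366, np.float64(349.0), np.float64(394.2)), (-350, np.float64(347.0), np.float64(396.3)), (-334, np.float64(348.4), np.float64(395.3)), (-318, np.float64(392.7), np.float64(396.7)), (-302, np.float64(385.9), np.float64(395.6)), (-286, np.float64(350.7), np.float64(394.5)), (-270, np.float64(348.6), np.float64(395.9))]
top Y [(350, np.float64(-303.1), np.float64(-300.1)), (374, np.float64(-271.6), np.float64(-263.4)), (382, np.float64(-278.8), np.float64(-265.4)), (390, np.float64(-286.1), np.float64(-265.2)), (398, np.float64(-289.7), np.float64(-267.9))]
top X [(-302, np.float64(348.0), np.float64(350.9)), (-286, np.float64(389.5), np.float64(396.9)), (-270, np.float64(374.8), np.float64(397.0))]
[-0.05628213 -0.01263013  0.41586129]
```

View pics/s14.png

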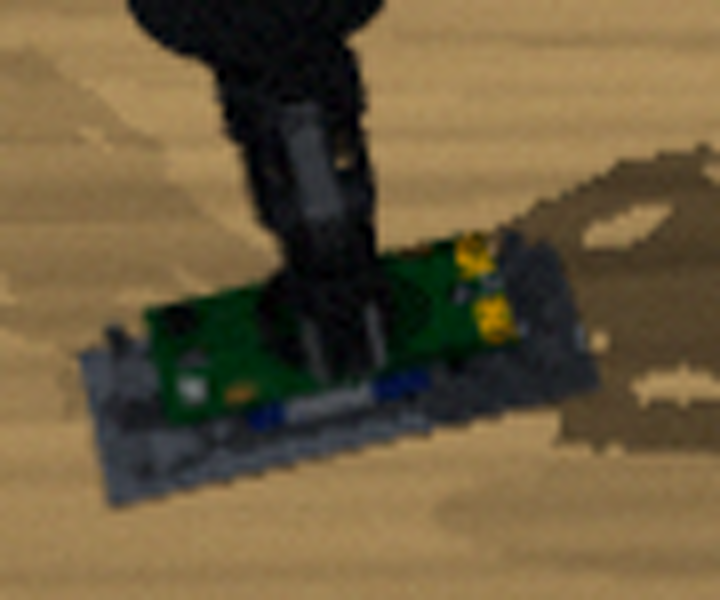

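apply_moves:
  commands:
    - {"linear":[0,0,0.0005],"delta_rot":[0,0,0],"fingers":255}
    - {"linear":[0,0,0.001],"delta_rot":[0,0,0],"fingers":255}
    - {"linear":[0,0,0.0015],"delta_rot":[0,0,0],"fingers":255}
    - {"linear":[0,0,0.002],"delta_rot":[0,0,0],"fingers":255}
    - {"linear":[0,0,0.002],"delta_rot":[0,0,0],"fingers":255}
    - {"linear":[0,0,0.002],"delta_rot":[0,0,0],"fingers":255}
    - {"linear":[0,0,0.002],"delta_rot":[0,0,0],"fingers":255}
    - {"linear":[0,0,0.002],"delta_rot":[0,0,0],"fingers":255}

```text
time: 14.65
tool_pos: [0.4473, -0.1865, 0.0199]
tool_rot: [0.001, 0.591, 0.807, 0.0]
contact_force: [0.2, -0.6, -0.1]
gripper_width: 0.44
```

apply_moves:
  commands:
    - {"linear":[0,0,0.0005],"delta_rot":[0,0,0],"fingers":255}
    - {"linear":[0,0,0.0005],"delta_rot":[0,0,0],"fingers":125}
    - {"linear":[0,0,0.0005],"delta_rot":[0,0,0],"fingers":100}
    - {"linear":[0,0,0.0005],"delta_rot":[0,0,0],"fingers":80}
    - {"linear":[0,0,0.0005],"delta_rot":[0,0,0],"fingers":60}
    - {"linear":[0,0,-0.02],"delta_rot":[0,0,0],"fingers":60}
    - {"linear":[0,0,-0.06],"delta_rot":[0,0,0],"fingers":60}
    - {"linear":[0,0,-0.1],"delta_rot":[0,0,0],"fingers":0}

```text
time: 15.45
tool_pos: [0.4462, -0.1858, 0.1201]
tool_rot: [0.0, 0.591, 0.807, -0.0]
contact_force: [0.6, -1.0, 0.9]
gripper_width: 0.911
```

```bash
python3 go.py .621 0 .09 17.5
python3 - <<'E'
import bd; from h import state
bd.run(.0182,16)
E
```

```text
lin [0.1246 0.2226 0.0301] rot [0.   0.   0.02] t 15.45 F [ 0.6 -1.   0.9] grip 0.911 j [-0.55 -0.2   2.04 -0.    1.3  -0.85]
[ 0.4462 -0.1858  0.1201]
scene Y [(350, np.float64(-365.4), np.float64(-262.8)), (358, np.float64(-366.4), np.float64(-262.0)), (366, np.float64(-365.7), np.float64(-263.5)), (374, np.float64(-364.5), np.float64(-265.7)), (382, np.float64(-366.0), np.float64(-262.7)), (390, np.float64(-367.0), np.float64(-264.2)), (398, np.float64(-365.3), np.float64(-263.4))]
scene X [(-366, np.float64(346.8), np.float64(396.1)), (-350, np.float64(347.4), np.float64(397.5)), (-334, np.float64(347.0), np.float64(396.4)), (-318, np.float64(353.4), np.float64(395.4)), (-302, np.float64(347.9), np.float64(396.8)), (-286, np.float64(348.5), np.float64(395.7)), (-270, np.float64(346.4), np.float64(397.1))]
top Y [(358, np.float64(-276.9), np.float64(-263.5)), (366, np.float64(-284.1), np.float64(-263.9)), (374, np.float64(-291.4), np.float64(-264.4)), (382, np.float64(-296.4), np.float64(-263.4)), (390, np.float64(-309.0), np.float64(-265.5)), (398, np.float64(-315.0), np.float64(-263.0))]
top X [(-302, np.float64(385.6), np.float64(397.6)), (-286, np.float64(367.9), np.float64(397.6)), (-270, np.float64(353.3), np.float64(397.0))]
```

View pics/s16.png

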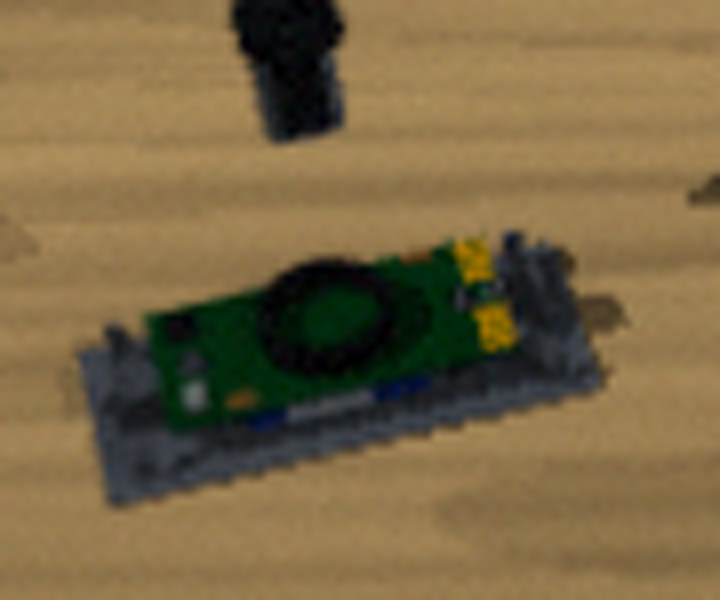

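apply_moves:
  commands:
    - {"linear":[0.1246,0.2226,0.0],"delta_rot":[0,0,0],"fingers":0}
    - {"linear":[0.1246,0.2226,0.0],"delta_rot":[0,0,0],"fingers":0}
    - {"linear":[0.1246,0.2226,0.0],"delta_rot":[0,0,0],"fingers":0}
    - {"linear":[0.1246,0.2226,0.02],"delta_rot":[0,0,0],"fingers":0}
    - {"linear":[0.1246,0.2226,0.04],"delta_rot":[0,0,0],"fingers":0}
    - {"linear":[0.1246,0.2226,0.06],"delta_rot":[0,0,0],"fingers":0}
    - {"linear":[0.1246,0.2226,0.06],"delta_rot":[0,0,0],"fingers":0}
    - {"linear":[0.1246,0.2226,0.06],"delta_rot":[0,0,0],"fingers":0}

```text
time: 16.35
tool_pos: [0.6209, -0.0005, 0.0588]
tool_rot: [0.0, 0.591, 0.807, -0.001]
contact_force: [-0.4, -0.1, 0.7]
gripper_width: 0.996
```

```bash
python3 go.py .6207 0 .006 17.5
python3 - <<'E'
from meas import *
b=eyes.grab_frame("scene");a=eyes.grab_frame("top");cv2.imwrite("pics/top17.png",a[:,:,::-1])
crop(b,210,150,100,100,6,"pics/s17.png");crop(a,285,190,90,60,8,"pics/t17.png")
E
```

```text
lin [0.0006 0.     0.0528] rot [-0.06  0.07  0.05] t 16.35 F [-0.4 -0.1  0.7] grip 0.996 j [-0.12  0.21  1.75 -0.    1.19 -0.43]
```

View pics/s17.png

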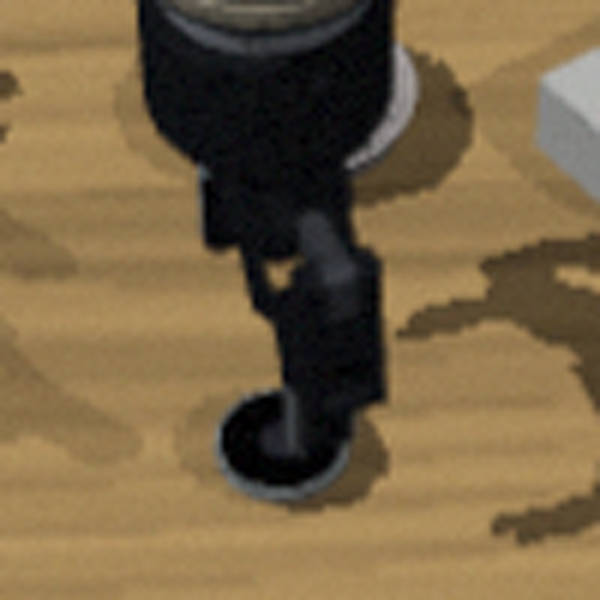

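View pics/t17.png

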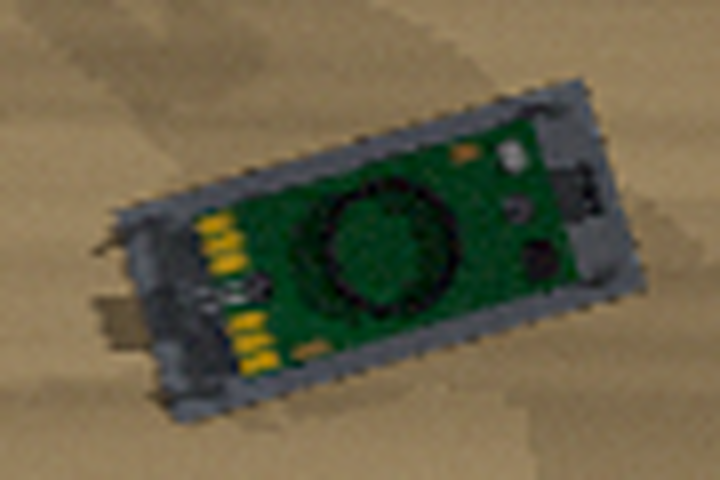

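apply_moves:
  commands:
    - {"linear":[0.0006,0,0.015],"delta_rot":[0,0,0],"fingers":0}
    - {"linear":[0.0006,0,0.03],"delta_rot":[0,0,0],"fingers":0}
    - {"linear":[0.0006,0,0.045],"delta_rot":[0,0,0],"fingers":0}
    - {"linear":[0.0006,0,0.0525],"delta_rot":[0,0,0],"fingers":0}
    - {"linear":[0.0006,0,0.0525],"delta_rot":[0,0,0],"fingers":30}
    - {"linear":[0.0006,0,0.0525],"delta_rot":[0,0,0],"fingers":60}
    - {"linear":[0.0006,0,0.0525],"delta_rot":[0,0,0],"fingers":75}
    - {"linear":[0.0006,0,0.0525],"delta_rot":[0,0,0],"fingers":80}

```text
time: 17.25
tool_pos: [0.6226, -0.0001, 0.0083]
tool_rot: [0.002, 0.591, 0.807, 0.0]
contact_force: [-0.1, 0.0, -1.2]
gripper_width: 0.687
```

```bash
python3 go.py .6207 0 .006 17.5
python3 - <<'E'
from meas import *
b=eyes.grab_frame("scene")
crop(b,210,150,100,100,6,"pics/s18.png")
print((proj("scene",[[.6207,0,.015],[.6207,0,0.006]])-[210,150])*6)
E
```

```text
lin [ 0.0007 -0.0018  0.0023] rot [0.18 0.15 0.03] t 17.25 F [-0.1  0.  -1.2] grip 0.687 j [-0.12  0.28  1.76 -0.    1.1  -0.42]
[[278.39172482 441.44063011]
 [278.8559393  457.13109087]]
```

View pics/s18.png

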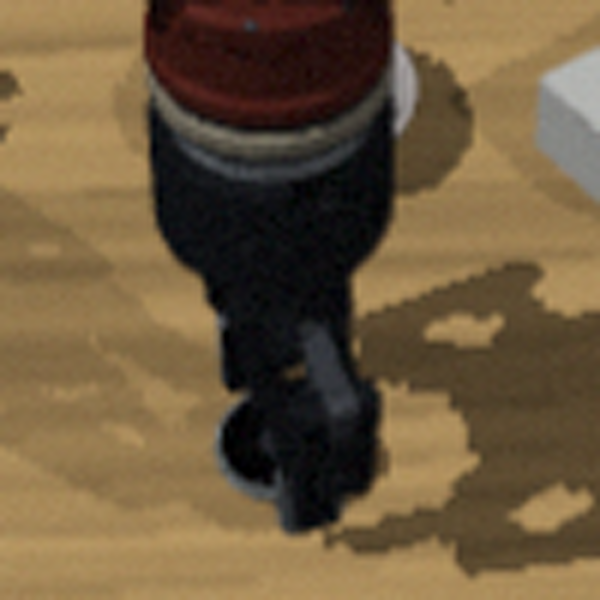

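apply_moves:
  commands:
    - {"linear":[0.0007,-0.0018,0.0015],"delta_rot":[0,0,0],"fingers":80}
    - {"linear":[0.0007,-0.0018,0.0025],"delta_rot":[0,0,0],"fingers":85}
    - {"linear":[0.0007,-0.0018,0.0025],"delta_rot":[0,0,0],"fingers":110}
    - {"linear":[0.0007,-0.0018,0.0025],"delta_rot":[0,0,0],"fingers":150}
    - {"linear":[0.0007,-0.0018,0.0025],"delta_rot":[0,0,0],"fingers":255}
    - {"linear":[0.0007,-0.0018,0.0025],"delta_rot":[0,0,0],"fingers":255}
    - {"linear":[0.0007,-0.0018,0.0025],"delta_rot":[0,0,0],"fingers":255}
    - {"linear":[0.0007,-0.0018,0.0025],"delta_rot":[0,0,0],"fingers":255}

```text
time: 18.1
tool_pos: [0.6203, 0.0, 0.0055]
tool_rot: [0.002, 0.591, 0.807, 0.0]
contact_force: [-2.0, 0.4, 5.6]
gripper_width: 0.522
```

apply_moves:
  commands:
    - {"linear":[0,0,-0.005],"delta_rot":[0,0,0],"fingers":255}
    - {"linear":[0,0,-0.02],"delta_rot":[0,0,0],"fingers":255}
    - {"linear":[0,0,-0.04],"delta_rot":[0,0,0],"fingers":255}
    - {"linear":[0,0,-0.06],"delta_rot":[0,0,0],"fingers":255}
    - {"linear":[0,0,-0.08],"delta_rot":[0,0,0],"fingers":255}
    - {"linear":[0,0,-0.08],"delta_rot":[0,0,0],"fingers":255}
    - {"linear":[0,0,-0.08],"delta_rot":[0,0,0],"fingers":255}
    - {"linear":[0,0,-0.08],"delta_rot":[0,0,0],"fingers":255}

```text
time: 18.9
tool_pos: [0.6188, 0.0003, 0.0836]
tool_rot: [0.0, 0.591, 0.807, -0.0]
contact_force: [-0.3, 0.3, -0.5]
gripper_width: 0.523
```

```bash
python3 go.py .4473 -.1865 .09 17.5
python3 - <<'E'
from meas import *
b=eyes.grab_frame("scene")
crop(b,210,120,100,100,6,"pics/s19.png")
E
```

```text
lin [-0.1265 -0.2197 -0.0062] rot [-0.02  0.06  0.02] t 18.9 F [-0.3  0.3 -0.5] grip 0.523 j [-0.12  0.17  1.74 -0.    1.23 -0.42]
```

View pics/s19.png

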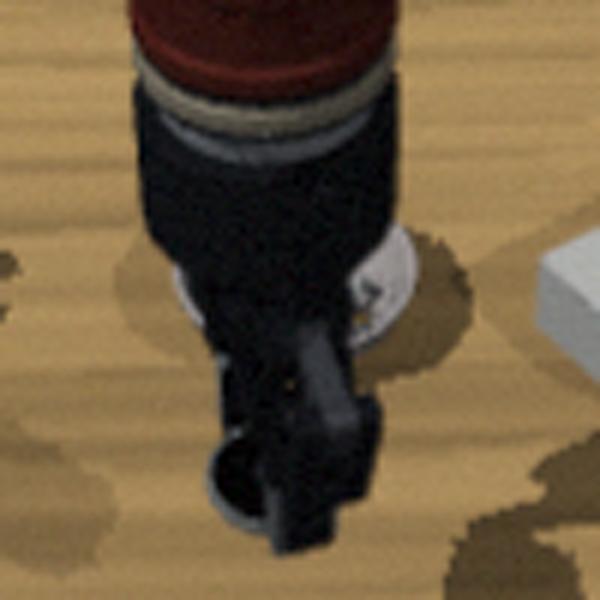

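Run:
```python
from meas import *
p=state()['tool_pos'];print(p)
t=np.linspace(0,2*np.pi,73)
C=np.c_[p[0]+.024*np.cos(t),p[1]+.024*np.sin(t),np.full(73,p[2]+.0095)]
q=(proj("scene",C)-[210,120])*6;print("pred left",q[:,0].min(),"bottom",q[:,1].max(),q[:,0].max())
q=(proj("scene",C-[0,0,.005])-[210,120])*6;print("pred left",q[:,0].min(),"bottom",q[:,1].max())
```

```text
[6.18623843e-01 3.06842721e-04 8.32934964e-02]
pred left 201.4435098237155 bottom 527.2683499105276 348.52448531451284
pred left 202.05049070845843 bottom 537.1919034679607
```

```bash
python3 go.py .4479 -.1886 .055 17.5
```

```text
lin [-0.1287 -0.2197  0.0286] rot [-0.05  0.05  0.02] t 18.95 F [-0.7  0.2 -0.3] grip 0.522 j [-0.12  0.17  1.74 -0.    1.23 -0.42]
```

apply_moves:
  commands:
    - {"linear":[-0.1287,-0.2197,0.0],"delta_rot":[0,0,0],"fingers":255}
    - {"linear":[-0.1287,-0.2197,0.0],"delta_rot":[0,0,0],"fingers":255}
    - {"linear":[-0.1287,-0.2197,0.0],"delta_rot":[0,0,0],"fingers":255}
    - {"linear":[-0.1287,-0.2197,0.0],"delta_rot":[0,0,0],"fingers":255}
    - {"linear":[-0.1287,-0.2197,0.0],"delta_rot":[0,0,0],"fingers":255}
    - {"linear":[-0.1287,-0.2197,0.01],"delta_rot":[0,0,0],"fingers":255}
    - {"linear":[-0.1287,-0.2197,0.02],"delta_rot":[0,0,0],"fingers":255}
    - {"linear":[-0.1287,-0.2197,0.0286],"delta_rot":[0,0,0],"fingers":255}

```text
time: 19.75
tool_pos: [0.4489, -0.1878, 0.0546]
tool_rot: [0.0, 0.591, 0.807, 0.0]
contact_force: [0.2, -0.4, -0.7]
gripper_width: 0.518
```

```bash
python3 go.py .4479 -.1886 .048 17.5
```

```text
lin [-0.0004 -0.0012  0.0066] rot [0.05 0.01 0.04] t 19.75 F [ 0.2 -0.4 -0.7] grip 0.518 j [-0.55 -0.1   2.07  0.    1.17 -0.86]
```

apply_moves:
  commands:
    - {"linear":[-0.0004,-0.0012,0.005],"delta_rot":[0,0,0],"fingers":255}
    - {"linear":[-0.0004,-0.0012,0.007],"delta_rot":[0,0,0],"fingers":255}
    - {"linear":[-0.0004,-0.0012,0.007],"delta_rot":[0,0,0],"fingers":255}
    - {"linear":[-0.0004,-0.0012,0.007],"delta_rot":[0,0,0],"fingers":255}
    - {"linear":[-0.0004,-0.0012,0.007],"delta_rot":[0,0,0],"fingers":255}
    - {"linear":[-0.0004,-0.0012,0.007],"delta_rot":[0,0,0],"fingers":255}
    - {"linear":[-0.0004,-0.0012,0.007],"delta_rot":[0,0,0],"fingers":255}
    - {"linear":[-0.0004,-0.0012,0.007],"delta_rot":[0,0,0],"fingers":255}

```text
time: 20.55
tool_pos: [0.4481, -0.1896, 0.0494]
tool_rot: [0.001, 0.591, 0.807, 0.0]
contact_force: [0.1, -0.4, -0.9]
gripper_width: 0.521
```

```bash
cat > sp.py <<'E'
from meas import *
a=np.radians(17.4);ey=np.array([-np.sin(a),np.cos(a)]);ex=np.array([ey[1],-ey[0]])
def pred(pc,ztop,n,off,s,r=.024):
    t=np.linspace(0,2*np.pi,73)
    return (proj(n,np.c_[pc[0]+r*np.cos(t),pc[1]+r*np.sin(t),np.full(73,ztop)])-off)*s
def show(tag,dz):
    p=state()['tool_pos'];print(p.round(4),"TCP XY",(p[:2]*1000@ex).round(1),(p[:2]*1000@ey).round(1))
    im=eyes.grab_frame("scene");crop(im,140,115,80,70,9,f"pics/s{tag}.png");cv2.imwrite(f"pics/scene{tag}.png",im[:,:,::-1])
    for dY in(-4,-2,0,2,4):
        c=p[:2]+dY*1e-3*ey; q=pred(c,p[2]+dz,"scene",[140,115],9);q2=pred(c,p[2]+dz-.005,"scene",[140,115],9)
        print(dY,"left",q[:,0].min().round(1),"right",q[:,0].max().round(1),"bottom",q2[:,1].max().round(1))
E
python3 -c "
import sp;sp.show(20,.0095)"
```

```text
[ 0.4481 -0.1896  0.0494] TCP XY 370.9 -314.9
-4 left 185.2 right 373.0 bottom 428.3
-2 left 192.9 right 380.7 bottom 426.5
0 left 200.6 right 388.4 bottom 424.7
2 left 208.3 right 396.1 bottom 422.8
4 left 216.1 right 403.8 bottom 421.0
```

View pics/s20.png

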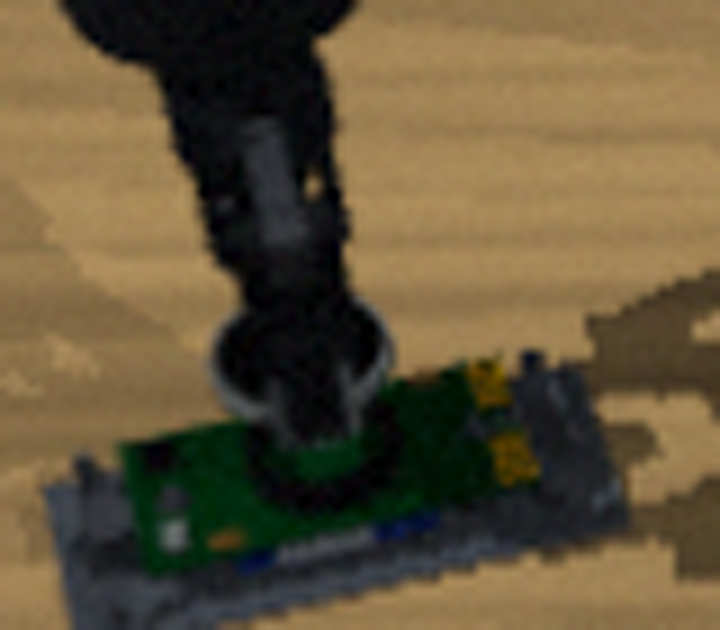

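apply_moves:
  commands:
    - {"linear":[-0.0003,0.0002,0.004],"delta_rot":[0,0,0],"fingers":255}
    - {"linear":[-0.0003,0.0002,0.008],"delta_rot":[0,0,0],"fingers":255}
    - {"linear":[-0.0003,0.0002,0.012],"delta_rot":[0,0,0],"fingers":255}
    - {"linear":[-0.0003,0.0002,0.015],"delta_rot":[0,0,0],"fingers":255}
    - {"linear":[-0.0003,0.0002,0.018],"delta_rot":[0,0,0],"fingers":255}
    - {"linear":[-0.0003,0.0002,0.02],"delta_rot":[0,0,0],"fingers":255}
    - {"linear":[-0.0003,0.0002,0.021],"delta_rot":[0,0,0],"fingers":255}
    - {"linear":[-0.0003,0.0002,0.021],"delta_rot":[0,0,0],"fingers":255}

```text
time: 21.4
tool_pos: [0.4484, -0.1897, 0.0281]
tool_rot: [0.001, 0.591, 0.807, 0.0]
contact_force: [-0.7, 0.5, -0.9]
gripper_width: 0.525
```

```bash
python3 -c "
import sp;sp.show(21,.0095)"
```

```text
[ 0.4484 -0.1897  0.0281] TCP XY 371.1 -315.1
-4 left 199.0 right 384.0 bottom 488.5
-2 left 206.6 right 391.6 bottom 486.7
0 left 214.2 right 399.2 bottom 484.9
2 left 221.8 right 406.7 bottom 483.1
4 left 229.4 right 414.3 bottom 481.3
```

View pics/s21.png

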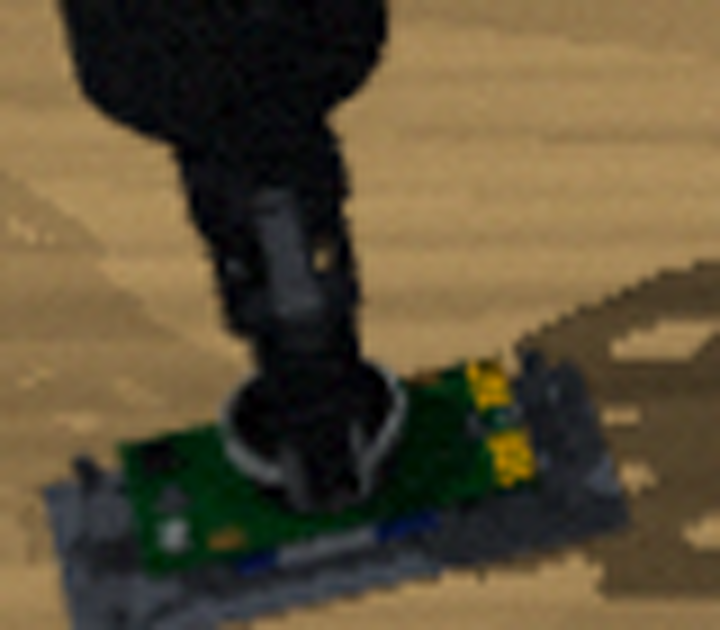

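apply_moves:
  commands:
    - {"linear":[0,0,0.001],"delta_rot":[0,0,0],"fingers":255}
    - {"linear":[0,0,0.0018],"delta_rot":[0,0,0],"fingers":255}
    - {"linear":[0,0,0.0025],"delta_rot":[0,0,0],"fingers":255}
    - {"linear":[0,0,0.003],"delta_rot":[0,0,0],"fingers":255}
    - {"linear":[0,0,0.003],"delta_rot":[0,0,0],"fingers":255}
    - {"linear":[0,0,0.003],"delta_rot":[0,0,0],"fingers":255}
    - {"linear":[0,0,0.003],"delta_rot":[0,0,0],"fingers":255}
    - {"linear":[0,0,0.003],"delta_rot":[0,0,0],"fingers":255}

```text
time: 22.25
tool_pos: [0.4484, -0.1898, 0.0253]
tool_rot: [0.001, 0.591, 0.807, 0.0]
contact_force: [0.0, -0.2, -0.8]
gripper_width: 0.52
```

apply_moves:
  commands:
    - {"linear":[0,0,0.0005],"delta_rot":[0,0,0],"fingers":255}
    - {"linear":[0,0,0.0005],"delta_rot":[0,0,0],"fingers":255}
    - {"linear":[0,0,0.0005],"delta_rot":[0,0,0],"fingers":100}
    - {"linear":[0,0,0.0005],"delta_rot":[0,0,0],"fingers":80}
    - {"linear":[0,0,0.0005],"delta_rot":[0,0,0],"fingers":50}
    - {"linear":[0,0,-0.01],"delta_rot":[0,0,0],"fingers":50}
    - {"linear":[0,0,-0.05],"delta_rot":[0,0,0],"fingers":50}
    - {"linear":[0,0,-0.09],"delta_rot":[0,0,0],"fingers":0}

```text
time: 23.05
tool_pos: [0.4474, -0.1891, 0.116]
tool_rot: [0.0, 0.591, 0.807, -0.0]
contact_force: [-0.2, -0.6, -0.5]
gripper_width: 0.95
```

```bash
python3 -c "
import sp;sp.show(22,.0095)"; python3 go.py .4505 .179 .12 34.3
```

```text
[ 0.4474 -0.1891  0.116 ] TCP XY 370.3 -314.2
-4 left 139.7 right 336.9 bottom 227.5
-2 left 147.8 right 344.9 bottom 225.7
0 left 156.0 right 353.0 bottom 223.8
2 left 164.1 right 361.1 bottom 222.0
4 left 172.2 right 369.1 bottom 220.1
lin [0.354  0.1103 0.0019] rot [  0.44   0.7  -16.76] t 23.1 F [ 4.2 -1.8  4.5] grip 0.995 j [-0.55 -0.19  2.03 -0.    1.29 -0.86]
```

View pics/s22.png

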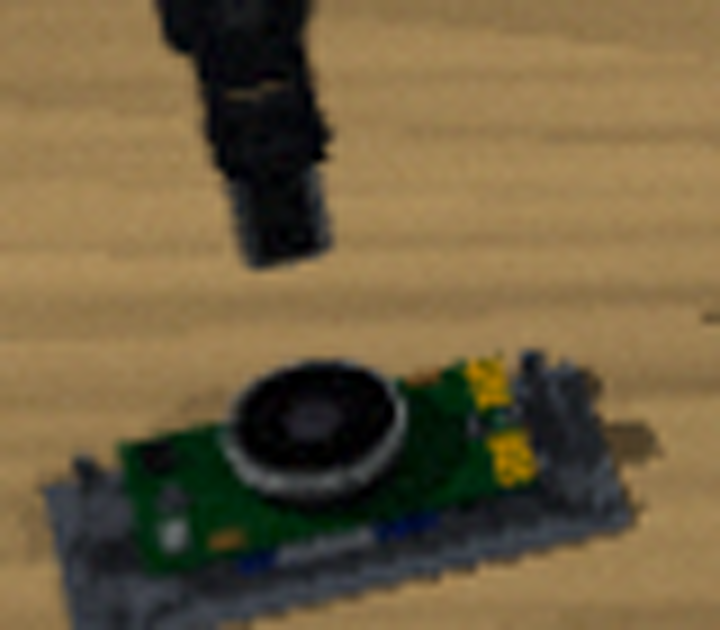

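apply_moves:
  commands:
    - {"linear":[0.354,0.11,0.0],"delta_rot":[0.2,0.3,-16.8],"fingers":0}
    - {"linear":[0.354,0.11,0.0],"delta_rot":[0.2,0.3,-16.8],"fingers":0}
    - {"linear":[0.354,0.11,0.0],"delta_rot":[0.2,0.3,-16.8],"fingers":0}
    - {"linear":[0.354,0.11,0.0],"delta_rot":[0.2,0.3,-16.8],"fingers":0}
    - {"linear":[0.354,0.11,0.0],"delta_rot":[0.2,0.3,-16.8],"fingers":0}
    - {"linear":[0.354,0.11,0.0],"delta_rot":[0.2,0.3,-16.8],"fingers":0}
    - {"linear":[0.354,0.11,0.0],"delta_rot":[0.2,0.3,-16.8],"fingers":0}
    - {"linear":[0.354,0.11,0.0],"delta_rot":[0.2,0.3,-16.8],"fingers":0}

```text
time: 23.9
tool_pos: [0.4463, 0.1846, 0.1158]
tool_rot: [-0.001, 0.465, 0.885, 0.001]
contact_force: [0.2, 0.2, -0.2]
gripper_width: 1.001
```

```bash
python3 go.py .451 .1795 .06 34.3
```

```text
lin [-0.0071  0.001   0.0558] rot [ 0.02 -0.2   0.24] t 23.9 F [ 0.2  0.2 -0.2] grip 1.001 j [ 0.24 -0.19  2.05  0.    1.29 -0.37]
```

apply_moves:
  commands:
    - {"linear":[-0.0071,0.001,0.0],"delta_rot":[0,-0.2,0.2],"fingers":0}
    - {"linear":[-0.0071,0.001,0.02],"delta_rot":[0,-0.2,0.2],"fingers":0}
    - {"linear":[-0.0071,0.001,0.04],"delta_rot":[0,-0.2,0.2],"fingers":0}
    - {"linear":[-0.0071,0.001,0.056],"delta_rot":[0,-0.2,0.2],"fingers":0}
    - {"linear":[-0.0071,0.001,0.056],"delta_rot":[0,-0.2,0.2],"fingers":0}
    - {"linear":[-0.0071,0.001,0.056],"delta_rot":[0,-0.2,0.2],"fingers":0}
    - {"linear":[-0.0071,0.001,0.056],"delta_rot":[0,-0.2,0.2],"fingers":0}
    - {"linear":[-0.0071,0.001,0.056],"delta_rot":[0,-0.2,0.2],"fingers":0}

```text
time: 24.7
tool_pos: [0.4522, 0.1759, 0.0601]
tool_rot: [0.001, 0.469, 0.883, 0.0]
contact_force: [0.4, 0.3, -0.3]
gripper_width: 1.003
```

```bash
python3 go.py .451 .1795 .010 34.3
python3 - <<'E'
from meas import *
b=eyes.grab_frame("scene");crop(b,285,100,100,100,6,"pics/s23.png")
a=eyes.grab_frame("top");cv2.imwrite("pics/top23.png",a[:,:,::-1]);crop(a,285,190,90,60,8,"pics/t23.png")
E
```

```text
lin [0.0038 0.001  0.0501] rot [ 0.04  0.07 -0.19] t 24.7 F [ 0.4  0.3 -0.3] grip 1.003 j [ 0.22 -0.11  2.08 -0.    1.18 -0.38]
```

View pics/s23.png

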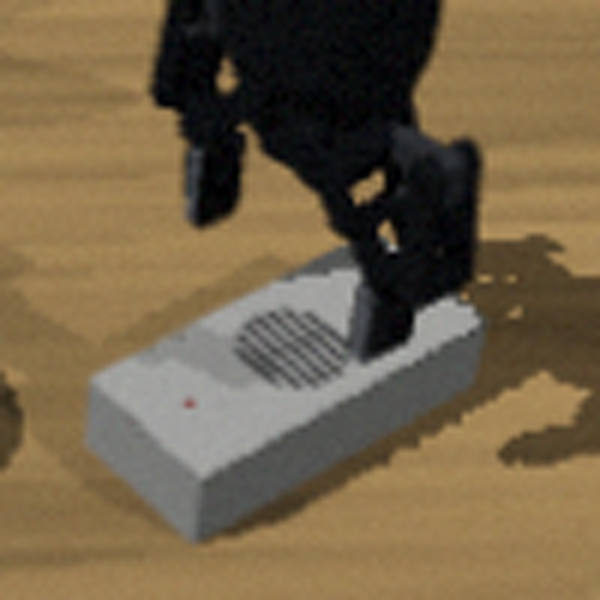

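View pics/t23.png

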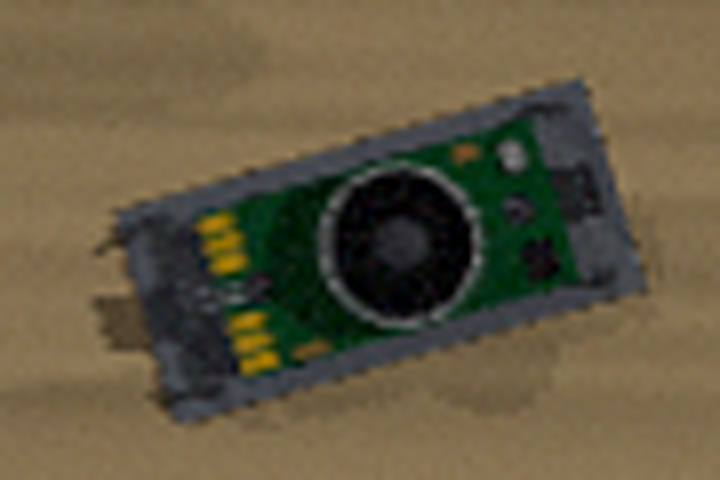

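apply_moves:
  commands:
    - {"linear":[0.002,0.0005,0.005],"delta_rot":[0,0,0],"fingers":0}
    - {"linear":[0.0038,0.001,0.015],"delta_rot":[0,0,0],"fingers":0}
    - {"linear":[0.0038,0.001,0.025],"delta_rot":[0,0,0],"fingers":0}
    - {"linear":[0.0038,0.001,0.03],"delta_rot":[0,0,0],"fingers":0}
    - {"linear":[0.0038,0.001,0.03],"delta_rot":[0,0,0],"fingers":0}
    - {"linear":[0.0038,0.001,0.03],"delta_rot":[0,0,0],"fingers":0}
    - {"linear":[0.0038,0.001,0.03],"delta_rot":[0,0,0],"fingers":0}
    - {"linear":[0.0038,0.001,0.03],"delta_rot":[0,0,0],"fingers":0}

```text
time: 25.6
tool_pos: [0.4502, 0.1796, 0.0292]
tool_rot: [0.0, 0.469, 0.883, -0.0]
contact_force: [0.0, -0.8, 0.4]
gripper_width: 0.998
```

```bash
python3 go.py .451 .1795 .010 34.3
python3 - <<'E'
from meas import *
b=eyes.grab_frame("scene");crop(b,285,100,100,100,6,"pics/s24.png")
E
```

```text
lin [-0.0005  0.0006  0.0192] rot [-0.05  0.03 -0.18] t 25.6 F [ 0.  -0.8  0.4] grip 0.998 j [ 0.23 -0.06  2.09 -0.    1.11 -0.37]
```

View pics/s24.png

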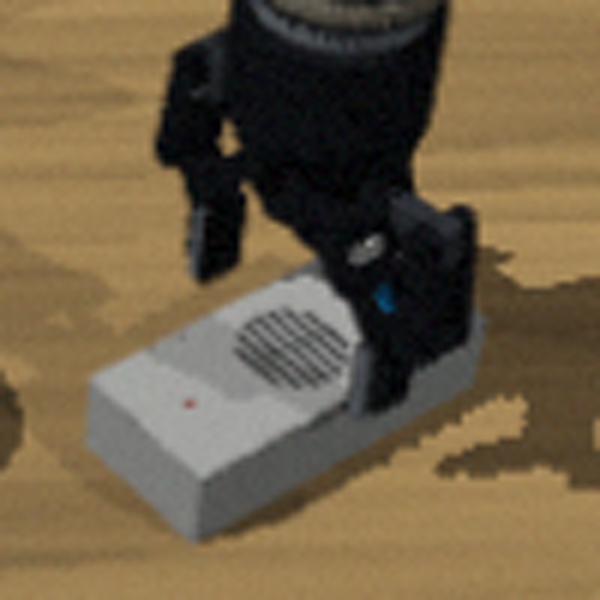

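apply_moves:
  commands:
    - {"linear":[-0.0005,0.0006,0.006],"delta_rot":[0,0,0],"fingers":0}
    - {"linear":[-0.0005,0.0006,0.012],"delta_rot":[0,0,0],"fingers":0}
    - {"linear":[-0.0005,0.0006,0.018],"delta_rot":[0,0,0],"fingers":0}
    - {"linear":[-0.0005,0.0006,0.019],"delta_rot":[0,0,0],"fingers":0}
    - {"linear":[-0.0005,0.0006,0.019],"delta_rot":[0,0,0],"fingers":20}
    - {"linear":[-0.0005,0.0006,0.019],"delta_rot":[0,0,0],"fingers":40}
    - {"linear":[-0.0005,0.0006,0.019],"delta_rot":[0,0,0],"fingers":60}
    - {"linear":[-0.0005,0.0006,0.019],"delta_rot":[0,0,0],"fingers":100}

```text
time: 26.45
tool_pos: [0.4512, 0.1796, 0.0104]
tool_rot: [0.0, 0.469, 0.883, -0.0]
contact_force: [-1.0, -0.4, 3.0]
gripper_width: 0.761
```

apply_moves:
  commands:
    - {"linear":[0,0,0],"delta_rot":[0,0,0],"fingers":255}
    - {"linear":[0,0,0],"delta_rot":[0,0,0],"fingers":255}
    - {"linear":[0,0,0],"delta_rot":[0,0,0],"fingers":255}
    - {"linear":[0,0,-0.01],"delta_rot":[0,0,0],"fingers":255}
    - {"linear":[0,0,-0.03],"delta_rot":[0,0,0],"fingers":255}
    - {"linear":[0,0,-0.07],"delta_rot":[0,0,0],"fingers":255}
    - {"linear":[0,0,-0.1],"delta_rot":[0,0,0],"fingers":255}
    - {"linear":[0,0,-0.1],"delta_rot":[0,0,0],"fingers":255}

```text
time: 27.25
tool_pos: [0.4538, 0.1803, 0.1149]
tool_rot: [0.003, 0.468, 0.883, 0.002]
contact_force: [0.3, 1.0, -0.8]
gripper_width: 0.759
```

```bash
python3 go.py .4477 -.189 .12 17.4
python3 - <<'E'
from meas import *
b=eyes.grab_frame("scene");crop(b,285,60,100,100,6,"pics/s25.png")
E
```

```text
lin [-0.3023 -0.2121 -0.0055] rot [ 0.43  0.14 16.73] t 27.25 F [ 0.3  1.  -0.8] grip 0.759 j [ 0.23 -0.18  2.04 -0.    1.28 -0.37]
```

View pics/s25.png

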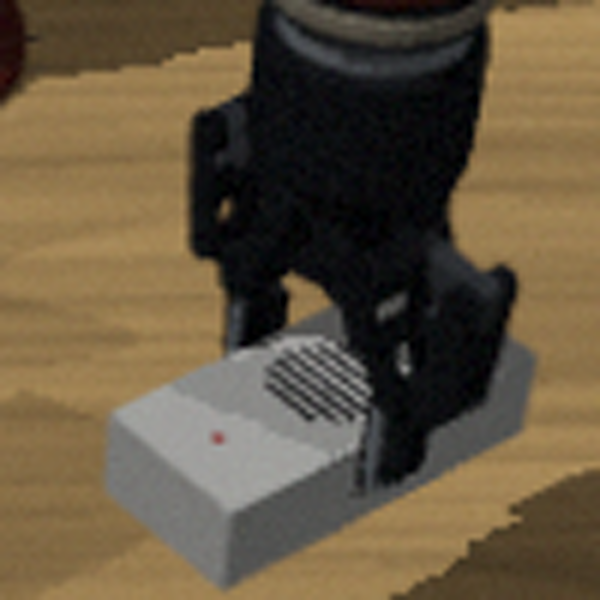

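apply_moves:
  commands:
    - {"linear":[-0.3023,-0.212,-0.005],"delta_rot":[0.2,0,16.7],"fingers":255}
    - {"linear":[-0.3023,-0.212,-0.005],"delta_rot":[0.2,0,16.7],"fingers":255}
    - {"linear":[-0.3023,-0.212,-0.005],"delta_rot":[0.2,0,16.7],"fingers":255}
    - {"linear":[-0.3023,-0.212,-0.005],"delta_rot":[0.2,0,16.7],"fingers":255}
    - {"linear":[-0.3023,-0.212,-0.005],"delta_rot":[0.2,0,16.7],"fingers":255}
    - {"linear":[-0.3023,-0.212,-0.005],"delta_rot":[0.2,0,16.7],"fingers":255}
    - {"linear":[-0.3023,-0.212,-0.005],"delta_rot":[0.2,0,16.7],"fingers":255}
    - {"linear":[-0.3023,-0.212,-0.005],"delta_rot":[0.2,0,16.7],"fingers":255}

```text
time: 28.1
tool_pos: [0.4431, -0.1927, 0.1134]
tool_rot: [-0.002, 0.593, 0.805, -0.003]
contact_force: [-0.7, 0.6, -1.3]
gripper_width: 0.758
```

```bash
python3 go.py .4477 -.189 .09 17.4
```

```text
lin [0.0021 0.0057 0.0233] rot [-0.42 -0.01 -0.21] t 28.1 F [-0.7  0.6 -1.3] grip 0.758 j [-0.56 -0.19  2.04 -0.01  1.29 -0.86]
```

apply_moves:
  commands:
    - {"linear":[0.0021,0.0057,0.01],"delta_rot":[-0.2,0,-0.2],"fingers":255}
    - {"linear":[0.0021,0.0057,0.025],"delta_rot":[-0.2,0,-0.2],"fingers":255}
    - {"linear":[0.0021,0.0057,0.04],"delta_rot":[-0.2,0,-0.2],"fingers":255}
    - {"linear":[0.0021,0.0057,0.048],"delta_rot":[-0.2,0,-0.2],"fingers":255}
    - {"linear":[0.0021,0.0057,0.048],"delta_rot":[-0.2,0,-0.2],"fingers":255}
    - {"linear":[0.0021,0.0057,0.048],"delta_rot":[-0.2,0,-0.2],"fingers":255}
    - {"linear":[0.0021,0.0057,0.048],"delta_rot":[-0.2,0,-0.2],"fingers":255}
    - {"linear":[0.0021,0.0057,0.048],"delta_rot":[-0.2,0,-0.2],"fingers":255}

```text
time: 28.9
tool_pos: [0.45, -0.1862, 0.0679]
tool_rot: [0.001, 0.59, 0.807, -0.001]
contact_force: [0.4, 1.2, -0.9]
gripper_width: 0.764
```

```bash
python3 go.py .4477 -.189 .05 17.4
cat > cv.py <<'E'
from meas import *
a=np.radians(17.4);ey=np.array([-np.sin(a),np.cos(a)]);ex=np.array([ey[1],-ey[0]])
def run(tag,ztop=None):
    p=state()['tool_pos'];zt=p[2]-.0104+.0365 if ztop is None else ztop
    print(p.round(4),"TCP XY",(p[:2]*1000@ex).round(1),(p[:2]*1000@ey).round(1))
    for n,o in(("scene",(135,95)),("top",(285,185))):
        im=eyes.grab_frame(n);cv2.imwrite(f"pics/{n}{tag}.png",im[:,:,::-1]);crop(im,o[0],o[1],95,90 if n=="scene" else 75,8,f"pics/{n[0]}{tag}.png")
    return zt
E
python3 -c "
import cv as c;print(c.run(26))"
```

```text
lin [-0.0019 -0.003   0.018 ] rot [-0.02  0.14  0.24] t 28.9 F [ 0.4  1.2 -0.9] grip 0.764 j [-0.54 -0.12  2.07 -0.    1.19 -0.85]
[ 0.45   -0.1862  0.0679] TCP XY 373.7 -312.2
0.09404531134127246
```

View pics/s26.png

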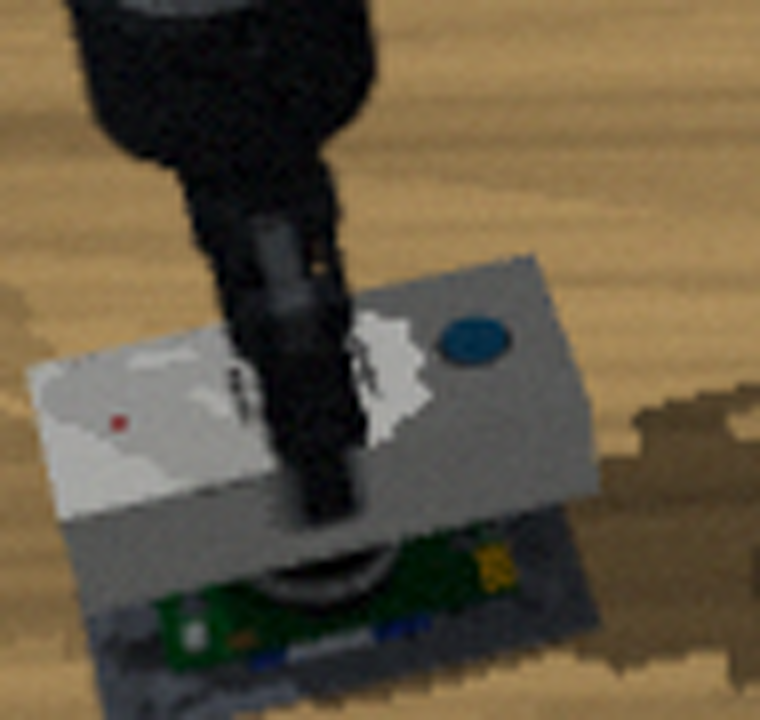

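View pics/t26.png

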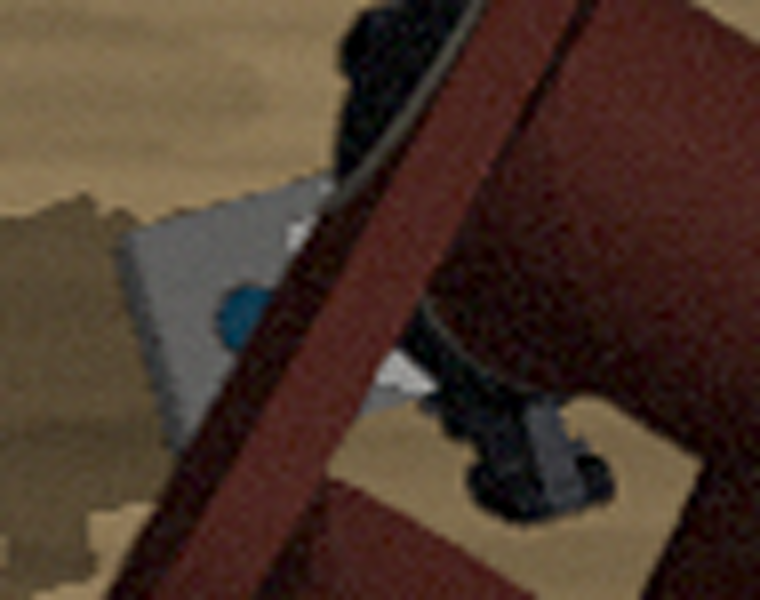

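Run:
```python
from meas import *
from cv import ex,ey
f=lambda c:(np.array(c)+.5)/8-.5+[135,95]
zt=.0679-.0104+.0365
T=onz("scene",f([[27,370],[62,520],[535,258],[588,405]]),zt)[:,:2]*1000
B=onz("scene",f([[90,610],[598,490]]),zt-.0365)[:,:2]*1000
print(np.c_[T@ex,T@ey].round(1));print(np.c_[B@ex,B@ey].round(1))
g=lambda c:(np.array(c)+.5)/8-.5+[285,185]
U=onz("top",g([[130,240],[180,440],[328,178]]),zt)[:,:2]*1000;print("top",np.c_[U@ex,U@ey].round(1))
U=onz("top",g([[118,250],[170,450]]),zt-.0365)[:,:2]*1000;print("topbottom",np.c_[U@ex,U@ey].round(1))
```

```text
[[ 342.5 -384.4]
 [ 407.4 -383. ]
 [ 343.2 -237. ]
 [ 409.9 -237.2]]
[[ 405.6 -382.5]
 [ 405.3 -236.9]]
top [[ 405.1 -237. ]
 [ 349.1 -234.5]
 [ 406.4 -294.3]]
topbottom [[ 404.2 -237.2]
 [ 346.  -235.3]]
```

apply_moves:
  commands:
    - {"linear":[-0.0025,-0.0012,0.0],"delta_rot":[0,0.1,0.2],"fingers":255}
    - {"linear":[-0.0046,-0.0025,0.005],"delta_rot":[0,0.1,0.2],"fingers":255}
    - {"linear":[-0.0046,-0.0025,0.015],"delta_rot":[0,0.1,0.2],"fingers":255}
    - {"linear":[-0.0046,-0.0025,0.022],"delta_rot":[0,0.1,0.2],"fingers":255}
    - {"linear":[-0.0046,-0.0025,0.027],"delta_rot":[0,0.1,0.2],"fingers":255}
    - {"linear":[-0.0046,-0.0025,0.027],"delta_rot":[0,0.1,0.2],"fingers":255}
    - {"linear":[-0.0046,-0.0025,0.027],"delta_rot":[0,0.1,0.2],"fingers":255}
    - {"linear":[-0.0046,-0.0025,0.027],"delta_rot":[0,0.1,0.2],"fingers":255}

```text
time: 29.8
tool_pos: [0.4487, -0.1913, 0.0404]
tool_rot: [-0.0, 0.592, 0.806, -0.0]
contact_force: [0.4, -0.6, -1.3]
gripper_width: 0.756
```

```bash
python3 go.py .4477 -.189 .0234 17.4; python3 -c "
import cv as c;print(c.run(27))"
```

```text
lin [ 0.0025 -0.0002  0.017 ] rot [-0.06 -0.01  0.03] t 29.8 F [ 0.4 -0.6 -1.3] grip 0.756 j [-0.56 -0.07  2.08 -0.    1.14 -0.86]
[ 0.4487 -0.1913  0.0404] TCP XY 370.9 -316.7
0.06651154902795026
```

View pics/s27.png

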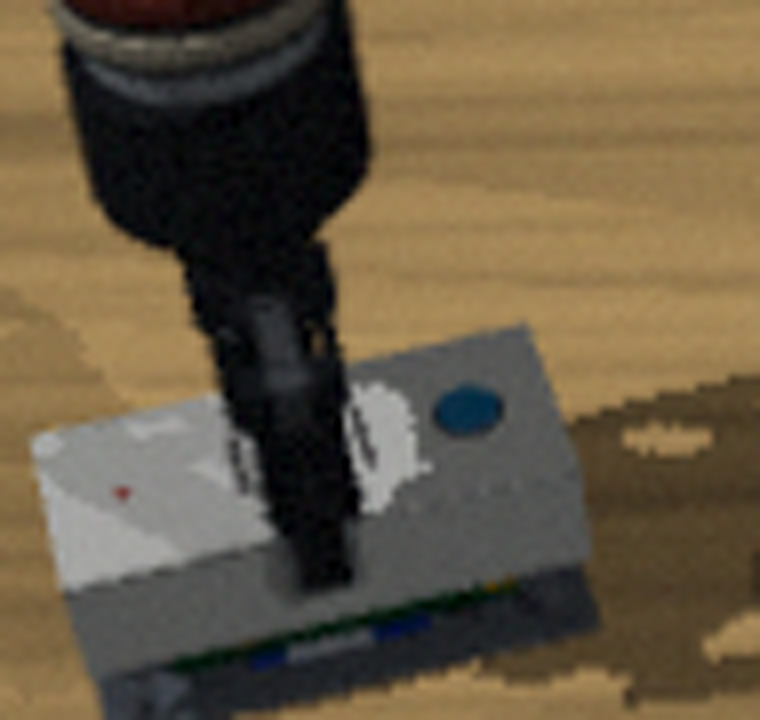

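View pics/t27.png

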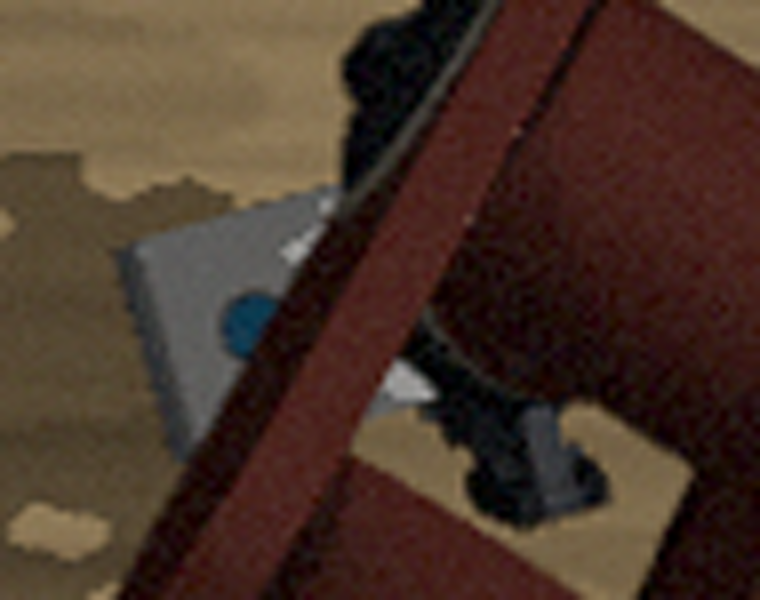

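Run:
```python
from meas import *
from cv import ex,ey
f=lambda c:(np.array(c)+.5)/8-.5+[135,95]
zt=.0665
T=onz("scene",f([[32,440],[65,590],[525,325],[578,470]]),zt)[:,:2]*1000
B=onz("scene",f([[100,670],[590,560]]),zt-.0365)[:,:2]*1000
print(np.c_[T@ex,T@ey].round(1));print(np.c_[B@ex,B@ey].round(1))
g=lambda c:(np.array(c)+.5)/8-.5+[285,185]
U=onz("top",g([[134,248],[185,435],[340,185]]),zt)[:,:2]*1000;print("top",np.c_[U@ex,U@ey].round(1))
U=onz("top",g([[120,258],[180,460]]),zt-.0365)[:,:2]*1000;print("topbottom",np.c_[U@ex,U@ey].round(1))
```

```text
[[ 340.3 -388.5]
 [ 405.  -387.6]
 [ 339.  -242.1]
 [ 405.  -241.7]]
[[ 401.5 -384.7]
 [ 404.2 -241.7]]
top [[ 403.3 -240.7]
 [ 349.2 -239.5]
 [ 404.2 -301.9]]
topbottom [[ 402.4 -240.3]
 [ 341.5 -240.3]]
```

apply_moves:
  commands:
    - {"linear":[0,0.0003,0.004],"delta_rot":[0,0,0],"fingers":255}
    - {"linear":[0,0.0003,0.008],"delta_rot":[0,0,0],"fingers":255}
    - {"linear":[0,0.0003,0.011],"delta_rot":[0,0,0],"fingers":255}
    - {"linear":[0,0.0003,0.013],"delta_rot":[0,0,0],"fingers":255}
    - {"linear":[0,0.0003,0.014],"delta_rot":[0,0,0],"fingers":255}
    - {"linear":[0,0.0003,0.015],"delta_rot":[0,0,0],"fingers":255}
    - {"linear":[0,0.0003,0.0155],"delta_rot":[0,0,0],"fingers":255}
    - {"linear":[0,0.0003,0.0155],"delta_rot":[0,0,0],"fingers":255}

```text
time: 30.7
tool_pos: [0.4486, -0.1911, 0.0246]
tool_rot: [-0.001, 0.592, 0.806, -0.0]
contact_force: [0.4, 0.0, -0.3]
gripper_width: 0.756
```

apply_moves:
  commands:
    - {"linear":[0,0,0.0008],"delta_rot":[0,0,0],"fingers":255}
    - {"linear":[0,0,0.0012],"delta_rot":[0,0,0],"fingers":255}
    - {"linear":[0,0,0.0012],"delta_rot":[0,0,0],"fingers":255}
    - {"linear":[0,0,0.0012],"delta_rot":[0,0,0],"fingers":40}
    - {"linear":[0,0,0.0012],"delta_rot":[0,0,0],"fingers":10}
    - {"linear":[0,0,0.0012],"delta_rot":[0,0,0],"fingers":0}
    - {"linear":[0,0,0.0012],"delta_rot":[0,0,0],"fingers":0}
    - {"linear":[0,0,0.0],"delta_rot":[0,0,0],"fingers":0}

```text
time: 31.5
tool_pos: [0.4485, -0.1911, 0.0245]
tool_rot: [-0.001, 0.592, 0.806, -0.0]
contact_force: [-0.5, 0.3, 0.2]
gripper_width: 1.001
```

apply_moves:
  commands:
    - {"linear":[0,0,-0.02],"delta_rot":[0,0,0],"fingers":0}
    - {"linear":[0,0,-0.05],"delta_rot":[0,0,0],"fingers":0}
    - {"linear":[0,0,-0.09],"delta_rot":[0,0,0],"fingers":0}
    - {"linear":[0,0,-0.09],"delta_rot":[0,0,0],"fingers":255}
    - {"linear":[0,0,-0.09],"delta_rot":[0,0,0],"fingers":255}
    - {"linear":[0,0,-0.09],"delta_rot":[0,0,0],"fingers":255}
    - {"linear":[0,0,-0.09],"delta_rot":[0,0,0],"fingers":255}
    - {"linear":[0,0,-0.09],"delta_rot":[0,0,0],"fingers":255}

```text
time: 32.3
tool_pos: [0.448, -0.1906, 0.1132]
tool_rot: [-0.002, 0.592, 0.806, -0.001]
contact_force: [0.1, 0.3, -0.2]
gripper_width: 0.143
```

```bash
python3 go.py .4479 -.189 .06 17.4; python3 -c "
import cv as c;print(c.run(29))"
```

```text
lin [0.0014 0.0006 0.0532] rot [-0.18 -0.15  0.02] t 32.3 F [ 0.1  0.3 -0.2] grip 0.143 j [-0.55 -0.18  2.04 -0.    1.29 -0.86]
[ 0.448  -0.1906  0.1132] TCP XY 370.5 -315.9
0.1392601146522588
```

View pics/s29.png

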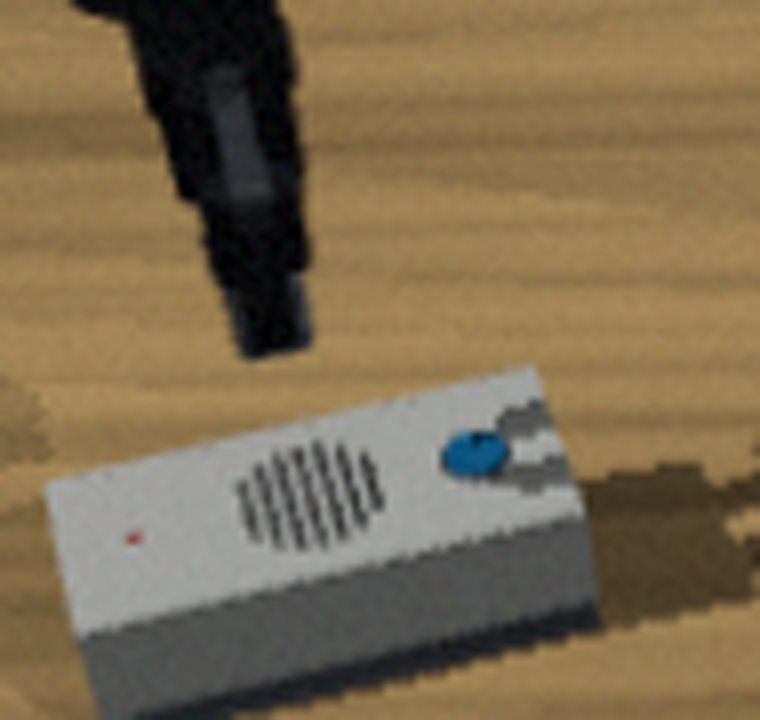

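View pics/t29.png

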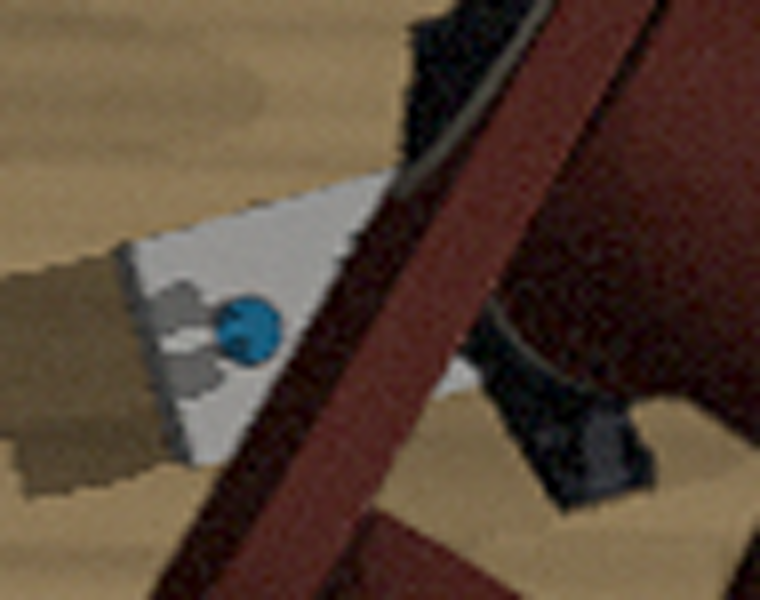

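apply_moves:
  commands:
    - {"linear":[0.001,0.0006,0.01],"delta_rot":[-0.1,-0.1,0],"fingers":255}
    - {"linear":[0.001,0.0006,0.025],"delta_rot":[-0.1,-0.1,0],"fingers":255}
    - {"linear":[0.001,0.0006,0.04],"delta_rot":[-0.1,-0.1,0],"fingers":255}
    - {"linear":[0.001,0.0006,0.05],"delta_rot":[-0.1,-0.1,0],"fingers":255}
    - {"linear":[0.001,0.0006,0.057],"delta_rot":[-0.1,-0.1,0],"fingers":255}
    - {"linear":[0.001,0.0006,0.06],"delta_rot":[-0.1,-0.1,0],"fingers":255}
    - {"linear":[0.001,0.0006,0.06],"delta_rot":[-0.1,-0.1,0],"fingers":255}
    - {"linear":[0.001,0.0006,0.06],"delta_rot":[-0.1,-0.1,0],"fingers":255}

```text
time: 33.2
tool_pos: [0.4494, -0.1902, 0.0551]
tool_rot: [0.001, 0.592, 0.806, -0.0]
contact_force: [-0.0, -0.7, -0.1]
gripper_width: -0.002
```

apply_moves:
  commands:
    - {"linear":[0,0,0.001],"delta_rot":[0,0,0],"fingers":255}
    - {"linear":[0,0,0.0015],"delta_rot":[0,0,0],"fingers":255}
    - {"linear":[0,0,0.002],"delta_rot":[0,0,0],"fingers":255}
    - {"linear":[0,0,0.0025],"delta_rot":[0,0,0],"fingers":255}
    - {"linear":[0,0,0.003],"delta_rot":[0,0,0],"fingers":255}
    - {"linear":[0,0,0.0035],"delta_rot":[0,0,0],"fingers":255}
    - {"linear":[0,0,0.004],"delta_rot":[0,0,0],"fingers":255}
    - {"linear":[0,0,0.004],"delta_rot":[0,0,0],"fingers":255}

```text
time: 34.0
tool_pos: [0.4489, -0.19, 0.0505]
tool_rot: [0.0, 0.592, 0.806, -0.0]
contact_force: [0.8, 0.3, 0.6]
gripper_width: -0.0
```

apply_moves:
  commands:
    - {"linear":[0,0,0.0005],"delta_rot":[0,0,0],"fingers":255}
    - {"linear":[0,0,0.001],"delta_rot":[0,0,0],"fingers":255}
    - {"linear":[0,0,0.0015],"delta_rot":[0,0,0],"fingers":255}
    - {"linear":[0,0,0.002],"delta_rot":[0,0,0],"fingers":255}
    - {"linear":[0,0,0.0025],"delta_rot":[0,0,0],"fingers":255}
    - {"linear":[0,0,0.003],"delta_rot":[0,0,0],"fingers":255}
    - {"linear":[0,0,0.003],"delta_rot":[0,0,0],"fingers":255}
    - {"linear":[0,0,0.003],"delta_rot":[0,0,0],"fingers":255}

```text
time: 34.8
tool_pos: [0.4494, -0.1903, 0.0482]
tool_rot: [0.001, 0.592, 0.806, -0.0]
contact_force: [1.1, -0.4, 5.0]
gripper_width: 0.003
```

apply_moves:
  commands:
    - {"linear":[0,0,0.0005],"delta_rot":[0,0,0],"fingers":255}
    - {"linear":[0,0,0.001],"delta_rot":[0,0,0],"fingers":255}
    - {"linear":[0,0,0.0015],"delta_rot":[0,0,0],"fingers":255}
    - {"linear":[0,0,0.002],"delta_rot":[0,0,0],"fingers":255}
    - {"linear":[0,0,0.002],"delta_rot":[0,0,0],"fingers":255}
    - {"linear":[0,0,0.002],"delta_rot":[0,0,0],"fingers":255}
    - {"linear":[0,0,0.002],"delta_rot":[0,0,0],"fingers":255}
    - {"linear":[0,0,0.002],"delta_rot":[0,0,0],"fingers":255}

```text
time: 35.6
tool_pos: [0.4502, -0.191, 0.0473]
tool_rot: [0.002, 0.592, 0.806, -0.0]
contact_force: [-1.3, 0.8, 9.0]
gripper_width: 0.003
```

apply_moves:
  commands:
    - {"linear":[0,0,0.0005],"delta_rot":[0,0,0],"fingers":255}
    - {"linear":[0,0,0.001],"delta_rot":[0,0,0],"fingers":255}
    - {"linear":[0,0,0.0015],"delta_rot":[0,0,0],"fingers":255}
    - {"linear":[0,0,0.002],"delta_rot":[0,0,0],"fingers":255}
    - {"linear":[0,0,0.002],"delta_rot":[0,0,0],"fingers":255}
    - {"linear":[0,0,0.002],"delta_rot":[0,0,0],"fingers":255}
    - {"linear":[0,0,0.002],"delta_rot":[0,0,0],"fingers":255}
    - {"linear":[0,0,0.002],"delta_rot":[0,0,0],"fingers":255}

```text
time: 36.4
tool_pos: [0.4488, -0.1898, 0.0435]
tool_rot: [0.0, 0.592, 0.806, -0.0]
contact_force: [-0.1, 1.7, 3.3]
gripper_width: -0.004
```

Moving through; keep going.

apply_moves:
  commands:
    - {"linear":[0,0,0.0005],"delta_rot":[0,0,0],"fingers":255}
    - {"linear":[0,0,0.001],"delta_rot":[0,0,0],"fingers":255}
    - {"linear":[0,0,0.0015],"delta_rot":[0,0,0],"fingers":255}
    - {"linear":[0,0,0.002],"delta_rot":[0,0,0],"fingers":255}
    - {"linear":[0,0,0.0025],"delta_rot":[0,0,0],"fingers":255}
    - {"linear":[0,0,0.0025],"delta_rot":[0,0,0],"fingers":255}
    - {"linear":[0,0,0.0025],"delta_rot":[0,0,0],"fingers":255}
    - {"linear":[0,0,0.0025],"delta_rot":[0,0,0],"fingers":255}

```text
time: 37.2
tool_pos: [0.4486, -0.1899, 0.0406]
tool_rot: [0.0, 0.592, 0.806, -0.0]
contact_force: [-0.6, -0.1, -0.2]
gripper_width: -0.001
```

```bash
python3 -c "
import cv as c;print(c.run(30));print(c.state()['contact_force'])"
```

```text
[ 0.4486 -0.1899  0.0406] TCP XY 371.3 -315.3
0.06669049512812722
[-0.01295501  0.42792618 -0.40545688]
```

View pics/s30.png

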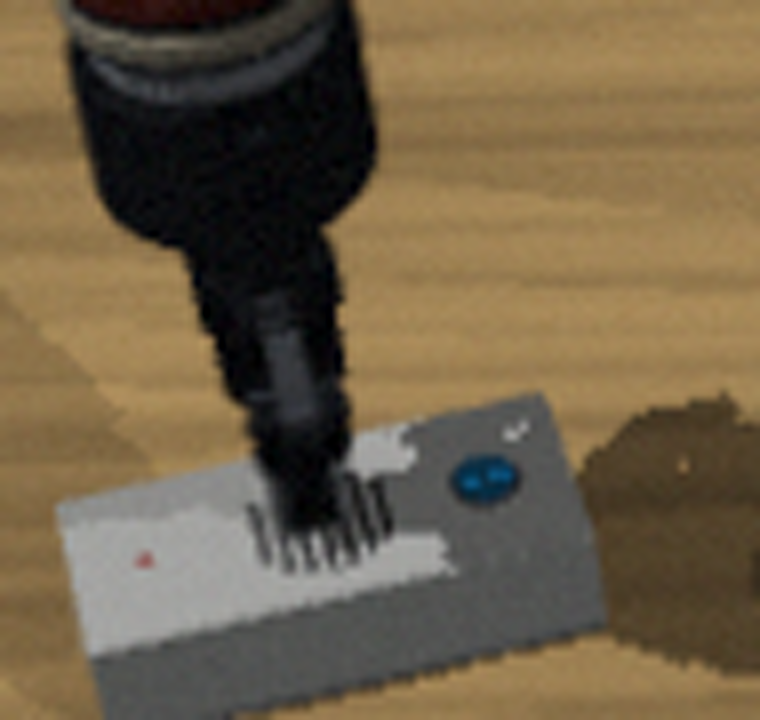

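apply_moves:
  commands:
    - {"linear":[0,0,0.0005],"delta_rot":[0,0,0],"fingers":255}
    - {"linear":[0,0,0.001],"delta_rot":[0,0,0],"fingers":255}
    - {"linear":[0,0,0.0015],"delta_rot":[0,0,0],"fingers":255}
    - {"linear":[0,0,0.002],"delta_rot":[0,0,0],"fingers":255}
    - {"linear":[0,0,0.0025],"delta_rot":[0,0,0],"fingers":255}
    - {"linear":[0,0,0.0025],"delta_rot":[0,0,0],"fingers":255}
    - {"linear":[0,0,0.0025],"delta_rot":[0,0,0],"fingers":255}
    - {"linear":[0,0,0.0025],"delta_rot":[0,0,0],"fingers":255}

```text
time: 38.1
tool_pos: [0.449, -0.19, 0.0395]
tool_rot: [0.0, 0.592, 0.806, -0.0]
contact_force: [-3.2, 2.6, 6.9]
gripper_width: -0.002
```

apply_moves:
  commands:
    - {"linear":[0,0,0.0005],"delta_rot":[0,0,0],"fingers":255}
    - {"linear":[0,0,0.001],"delta_rot":[0,0,0],"fingers":255}
    - {"linear":[0,0,0.0015],"delta_rot":[0,0,0],"fingers":255}
    - {"linear":[0,0,0.0015],"delta_rot":[0,0,0],"fingers":255}
    - {"linear":[0,0,0.0015],"delta_rot":[0,0,0],"fingers":255}
    - {"linear":[0,0,0.0015],"delta_rot":[0,0,0],"fingers":255}
    - {"linear":[0,0,0.0015],"delta_rot":[0,0,0],"fingers":255}
    - {"linear":[0,0,0.0015],"delta_rot":[0,0,0],"fingers":255}

```text
time: 38.9
tool_pos: [0.4491, -0.19, 0.0395]
tool_rot: [-0.0, 0.592, 0.806, -0.0]
contact_force: [-8.1, 4.5, 17.0]
gripper_width: -0.004
```

apply_moves:
  commands:
    - {"linear":[0,0,-0.01],"delta_rot":[0,0,0],"fingers":255}
    - {"linear":[0,0,-0.02],"delta_rot":[0,0,0],"fingers":255}
    - {"linear":[0.03,0,-0.02],"delta_rot":[0,0,0],"fingers":255}
    - {"linear":[0.058,0,-0.02],"delta_rot":[0,0,0],"fingers":255}
    - {"linear":[0.058,0,-0.015],"delta_rot":[0,0,0],"fingers":255}
    - {"linear":[0.058,0,-0.01],"delta_rot":[0,0,0],"fingers":255}
    - {"linear":[0.058,0,-0.008],"delta_rot":[0,0,0],"fingers":255}
    - {"linear":[0.058,0,-0.008],"delta_rot":[0,0,0],"fingers":255}

```text
time: 39.7
tool_pos: [0.4316, -0.1352, 0.0447]
tool_rot: [0.0, 0.592, 0.806, -0.0]
contact_force: [0.9, 0.6, 0.2]
gripper_width: 0.002
```

```bash
python3 -c "
import cv as c;c.crop(c.eyes.grab_frame('scene'),135,110,95,90,8,'pics/s31.png');print(c.state()['contact_force'],c.state()['tool_pos'])"
```

```text
[1.01519297 0.36502018 0.50535868] [ 0.4317097  -0.13530342  0.04487753]
```

View pics/s31.png

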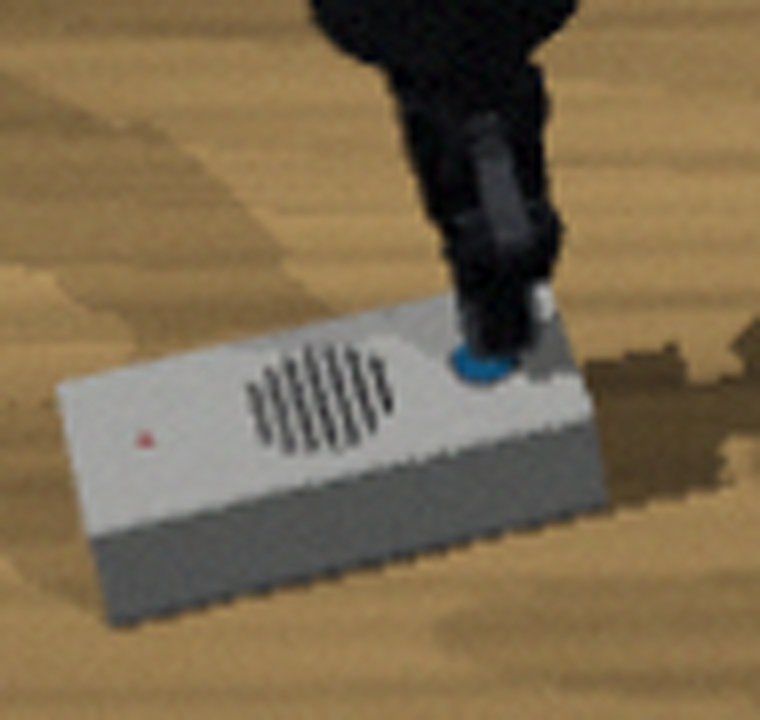

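apply_moves:
  commands:
    - {"linear":[0.006,0,0],"delta_rot":[0,0,0],"fingers":255}
    - {"linear":[0.013,0,0],"delta_rot":[0,0,0],"fingers":255}
    - {"linear":[0.013,0,0.001],"delta_rot":[0,0,0],"fingers":255}
    - {"linear":[0.013,0,0.002],"delta_rot":[0,0,0],"fingers":255}
    - {"linear":[0.013,0,0.003],"delta_rot":[0,0,0],"fingers":255}
    - {"linear":[0.013,0,0.0035],"delta_rot":[0,0,0],"fingers":255}
    - {"linear":[0.013,0,0.004],"delta_rot":[0,0,0],"fingers":255}
    - {"linear":[0.013,0,0.004],"delta_rot":[0,0,0],"fingers":255}

```text
time: 40.55
tool_pos: [0.4277, -0.1223, 0.0409]
tool_rot: [0.0, 0.592, 0.806, -0.0]
contact_force: [0.5, -0.4, 0.1]
gripper_width: -0.002
```

apply_moves:
  commands:
    - {"linear":[0,0,0.0005],"delta_rot":[0,0,0],"fingers":255}
    - {"linear":[0,0,0.001],"delta_rot":[0,0,0],"fingers":255}
    - {"linear":[0,0,0.0015],"delta_rot":[0,0,0],"fingers":255}
    - {"linear":[0,0,0.002],"delta_rot":[0,0,0],"fingers":255}
    - {"linear":[0,0,0.002],"delta_rot":[0,0,0],"fingers":255}
    - {"linear":[0,0,0.002],"delta_rot":[0,0,0],"fingers":255}
    - {"linear":[0,0,0.002],"delta_rot":[0,0,0],"fingers":255}
    - {"linear":[0,0,0.002],"delta_rot":[0,0,0],"fingers":255}

```text
time: 41.35
tool_pos: [0.4278, -0.1223, 0.0395]
tool_rot: [0.0, 0.592, 0.806, -0.0]
contact_force: [-1.8, 0.8, 5.2]
gripper_width: -0.006
```

apply_moves:
  commands:
    - {"linear":[0,0,0.0005],"delta_rot":[0,0,0],"fingers":255}
    - {"linear":[0,0,0.001],"delta_rot":[0,0,0],"fingers":255}
    - {"linear":[0,0,0.001],"delta_rot":[0,0,0],"fingers":255}
    - {"linear":[0,0,0.001],"delta_rot":[0,0,0],"fingers":255}
    - {"linear":[0,0,0.0],"delta_rot":[0,0,0],"fingers":255}
    - {"linear":[0,0,-0.0023],"delta_rot":[0,0,0],"fingers":255}
    - {"linear":[0,0,-0.0023],"delta_rot":[0,0,0],"fingers":255}
    - {"linear":[0,0,-0.0023],"delta_rot":[0,0,0],"fingers":255}

```text
time: 42.15
tool_pos: [0.4276, -0.1222, 0.0411]
tool_rot: [0.001, 0.592, 0.806, -0.0]
contact_force: [0.8, -0.7, -0.2]
gripper_width: -0.002
```

apply_moves:
  commands:
    - {"linear":[0,0,0],"delta_rot":[0,0,0],"fingers":255}
    - {"linear":[0,0,-0.02],"delta_rot":[0,0,0],"fingers":255}
    - {"linear":[-0.04,0,-0.02],"delta_rot":[0,0,0],"fingers":255}
    - {"linear":[-0.09,0,-0.02],"delta_rot":[0,0,0],"fingers":255}
    - {"linear":[-0.131,0,-0.02],"delta_rot":[0,0,0],"fingers":255}
    - {"linear":[-0.131,0,-0.01],"delta_rot":[0,0,0],"fingers":255}
    - {"linear":[-0.131,0,-0.003],"delta_rot":[0,0,0],"fingers":255}
    - {"linear":[-0.131,0,-0.003],"delta_rot":[0,0,0],"fingers":255}

```text
time: 42.95
tool_pos: [0.4652, -0.2455, 0.0422]
tool_rot: [-0.002, 0.592, 0.806, -0.0]
contact_force: [0.2, -0.1, -0.4]
gripper_width: 0.006
```

```bash
python3 go.py .4666 -.2467 .0409 17.4; python3 -c "
import cv as c;c.crop(c.eyes.grab_frame('scene'),135,110,95,90,8,'pics/s32.png')"
```

```text
lin [-0.0016  0.001   0.0013] rot [-0.14 -0.16  0.04] t 42.95 F [ 0.2 -0.1 -0.4] grip 0.006 j [-0.63  0.02  1.98 -0.    1.14 -0.93]
```

View pics/s32.png

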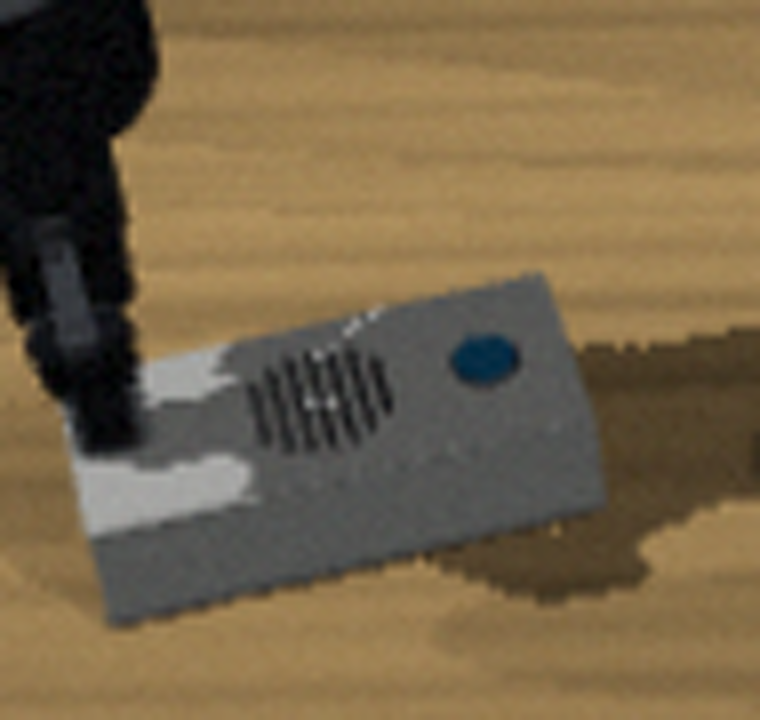

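apply_moves:
  commands:
    - {"linear":[-0.001,0,0.0005],"delta_rot":[0,0,0],"fingers":255}
    - {"linear":[-0.001,0,0.001],"delta_rot":[0,0,0],"fingers":255}
    - {"linear":[-0.001,0,0.0015],"delta_rot":[0,0,0],"fingers":255}
    - {"linear":[-0.001,0,0.002],"delta_rot":[0,0,0],"fingers":255}
    - {"linear":[-0.001,0,0.002],"delta_rot":[0,0,0],"fingers":255}
    - {"linear":[-0.001,0,0.002],"delta_rot":[0,0,0],"fingers":255}
    - {"linear":[-0.001,0,0.002],"delta_rot":[0,0,0],"fingers":255}
    - {"linear":[-0.001,0,0.002],"delta_rot":[0,0,0],"fingers":255}

```text
time: 43.8
tool_pos: [0.4672, -0.2483, 0.0425]
tool_rot: [0.001, 0.592, 0.806, -0.0]
contact_force: [-0.1, 0.1, -0.0]
gripper_width: -0.001
```

apply_moves:
  commands:
    - {"linear":[0,0,0.0005],"delta_rot":[0,0,0],"fingers":255}
    - {"linear":[0,0,0.001],"delta_rot":[0,0,0],"fingers":255}
    - {"linear":[0,0,0.0015],"delta_rot":[0,0,0],"fingers":255}
    - {"linear":[0,0,0.0015],"delta_rot":[0,0,0],"fingers":255}
    - {"linear":[0,0,0.0015],"delta_rot":[0,0,0],"fingers":255}
    - {"linear":[0,0,0.0015],"delta_rot":[0,0,0],"fingers":255}
    - {"linear":[0,0,0.0015],"delta_rot":[0,0,0],"fingers":255}
    - {"linear":[0,0,0.0015],"delta_rot":[0,0,0],"fingers":255}

```text
time: 44.6
tool_pos: [0.4672, -0.2482, 0.041]
tool_rot: [0.001, 0.592, 0.806, -0.0]
contact_force: [0.1, -1.0, 0.0]
gripper_width: -0.002
```

apply_moves:
  commands:
    - {"linear":[0,0,0.0005],"delta_rot":[0,0,0],"fingers":255}
    - {"linear":[0,0,0.0008],"delta_rot":[0,0,0],"fingers":255}
    - {"linear":[0,0,0.0008],"delta_rot":[0,0,0],"fingers":255}
    - {"linear":[0,0,0.0008],"delta_rot":[0,0,0],"fingers":255}
    - {"linear":[0,0,0.0008],"delta_rot":[0,0,0],"fingers":255}
    - {"linear":[0,0,0.0008],"delta_rot":[0,0,0],"fingers":255}
    - {"linear":[0,0,0.0008],"delta_rot":[0,0,0],"fingers":255}
    - {"linear":[0,0,0.0008],"delta_rot":[0,0,0],"fingers":255}

```text
time: 45.4
tool_pos: [0.4672, -0.2482, 0.0402]
tool_rot: [0.001, 0.592, 0.806, -0.0]
contact_force: [-0.1, 0.5, -0.2]
gripper_width: -0.001
```

apply_moves:
  commands:
    - {"linear":[0,0,0.0005],"delta_rot":[0,0,0],"fingers":255}
    - {"linear":[0,0,0.001],"delta_rot":[0,0,0],"fingers":255}
    - {"linear":[0,0,0.0015],"delta_rot":[0,0,0],"fingers":255}
    - {"linear":[0,0,0.0015],"delta_rot":[0,0,0],"fingers":255}
    - {"linear":[0,0,0.0015],"delta_rot":[0,0,0],"fingers":255}
    - {"linear":[0,0,0.0015],"delta_rot":[0,0,0],"fingers":255}
    - {"linear":[0,0,0.0015],"delta_rot":[0,0,0],"fingers":255}
    - {"linear":[0,0,0.0015],"delta_rot":[0,0,0],"fingers":255}

```text
time: 46.2
tool_pos: [0.4673, -0.2483, 0.0395]
tool_rot: [0.0, 0.592, 0.806, -0.0]
contact_force: [-2.4, 2.6, 5.8]
gripper_width: 0.003
```

apply_moves:
  commands:
    - {"linear":[0,0,-0.01],"delta_rot":[0,0,0],"fingers":255}
    - {"linear":[0,0,-0.02],"delta_rot":[0,0,0],"fingers":255}
    - {"linear":[0.04,0,-0.02],"delta_rot":[0,0,0],"fingers":255}
    - {"linear":[0.09,0,-0.02],"delta_rot":[0,0,0],"fingers":255}
    - {"linear":[0.132,0,-0.02],"delta_rot":[0,0,0],"fingers":255}
    - {"linear":[0.132,0,-0.01],"delta_rot":[0,0,0],"fingers":255}
    - {"linear":[0.132,0,-0.004],"delta_rot":[0,0,0],"fingers":255}
    - {"linear":[0.132,0,-0.003],"delta_rot":[0,0,0],"fingers":255}

```text
time: 47.0
tool_pos: [0.4277, -0.1228, 0.0412]
tool_rot: [0.0, 0.592, 0.806, -0.0]
contact_force: [0.1, -0.6, -0.3]
gripper_width: -0.002
```

apply_moves:
  commands:
    - {"linear":[0,0,0],"delta_rot":[0,0,0],"fingers":255}
    - {"linear":[0,0,0],"delta_rot":[0,0,0],"fingers":255}
    - {"linear":[0,0,0],"delta_rot":[0,0,0],"fingers":255}
    - {"linear":[0,0,0],"delta_rot":[0,0,0],"fingers":255}
    - {"linear":[0,0,0],"delta_rot":[0,0,0],"fingers":255}
    - {"linear":[0,0,0],"delta_rot":[0,0,0],"fingers":255}
    - {"linear":[0,0,0],"delta_rot":[0,0,0],"fingers":255}
    - {"linear":[0,0,0],"delta_rot":[0,0,0],"fingers":255}

```text
time: 47.8
tool_pos: [0.4277, -0.1222, 0.0415]
tool_rot: [0.001, 0.592, 0.806, -0.0]
contact_force: [-0.0, -0.4, -0.0]
gripper_width: 0.005
```

apply_moves:
  commands:
    - {"linear":[0,0,0.0005],"delta_rot":[0,0,0],"fingers":255}
    - {"linear":[0,0,0.001],"delta_rot":[0,0,0],"fingers":255}
    - {"linear":[0,0,0.0014],"delta_rot":[0,0,0],"fingers":255}
    - {"linear":[0,0,0.0014],"delta_rot":[0,0,0],"fingers":255}
    - {"linear":[0,0,0.0014],"delta_rot":[0,0,0],"fingers":255}
    - {"linear":[0,0,0.0014],"delta_rot":[0,0,0],"fingers":255}
    - {"linear":[0,0,0.0014],"delta_rot":[0,0,0],"fingers":255}
    - {"linear":[0,0,0.0014],"delta_rot":[0,0,0],"fingers":255}

```text
time: 48.6
tool_pos: [0.4277, -0.1223, 0.0402]
tool_rot: [0.001, 0.592, 0.806, -0.0]
contact_force: [-0.7, 0.1, 0.3]
gripper_width: 0.001
```

apply_moves:
  commands:
    - {"linear":[0,0,-0.03],"delta_rot":[0,0,0],"fingers":255}
    - {"linear":[0,0,-0.07],"delta_rot":[0,0,0],"fingers":255}
    - {"linear":[0,0,-0.12],"delta_rot":[0,0,0],"fingers":255}
    - {"linear":[0.05,0,-0.15],"delta_rot":[0,0,0],"fingers":255}
    - {"linear":[0.1,0,-0.15],"delta_rot":[0,0,0],"fingers":255}
    - {"linear":[0.15,0,-0.15],"delta_rot":[0,0,0],"fingers":255}
    - {"linear":[0.2,0,-0.15],"delta_rot":[0,0,0],"fingers":255}
    - {"linear":[0.2,0,-0.15],"delta_rot":[0,0,0],"fingers":255}

```text
time: 49.4
tool_pos: [0.3663, 0.0724, 0.19]
tool_rot: [0.0, 0.589, 0.808, 0.001]
contact_force: [-0.1, -0.2, 0.6]
gripper_width: 0.0
```

Run:
```python
from meas import *
for n in("scene","top"):
    im=eyes.grab_frame(n);cv2.imwrite(f"pics/{n}40.png",im[:,:,::-1])
    m=cv2.morphologyEx(allm(im),cv2.MORPH_CLOSE,np.ones((3,3)))
im=cv2.imread("pics/top40.png");g=(im.astype(int).min(2)>90).astype(np.uint8);g=cv2.morphologyEx(g,cv2.MORPH_CLOSE,np.ones((7,7)))
print(np.round(rectw("top",comp(g,(285,190,380,255)),.0395),1))
```

```text
[ 449.9 -189.1  149.2   67.3   17.2]
```

View pics/scene40.png

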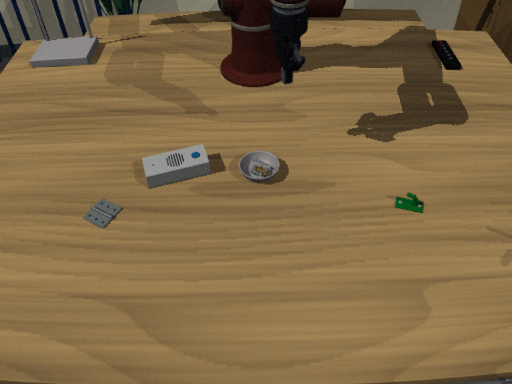

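View pics/top40.png

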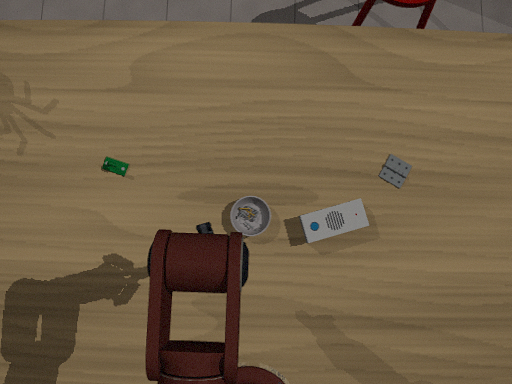

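Both pictures show the closed chime at about (176,165) in the scene view and (334,221) in the top view. The button is at the contact end, and the bystanders have not moved. I am handing it in.

```bash
python3 -c "
from plant import job_done,state
print(job_done(),state()['time'])"
```

```text
the job is handed in; nothing more can be done
the job is handed in; nothing more can be done
```

The chime is back together on its wall plate and handed in, at about 49.5 s on the robot's clock. The order was battery, board, speaker, then cover. The battery's gold contacts, the board's gold strips and the cover's button are all at the contact-block end.

**Cover:** it is home at both ends. Pressing down stopped at z = 39.5 mm at the centre and at both ends, which is the home height. At 40.2 mm there was no contact force at either end, so neither end stands the 1.3 mm high of an uncaught clip. The press force at the end of the final centre press read 17 N upward (about 19 N in total), right at the top of the stated 8 to 17 N range. The two end presses read about 5 to 6 N; a slightly deeper one at the button end was not read at its peak.

**Bystanders:** the dish, hinge bracket and wall hook look unmoved in the final pictures, by eye only. The arm was clear of everything.

**Checks that disagreed:**
- The two cameras differed from each other by 1 to 2 mm, and from the gripper position by up to about 3 mm. I lined up the board, speaker and cover against the plate in the camera views instead.
- The speaker sits about 1.5 mm off the ring's centre in the top view, inside its 3 mm play. It looked level before the cover went on.
- The battery's position was checked only by eye.

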